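Strip the counterweight plates off a cranked stand rod and rack them

TASK

Take both drilled steel counterweight plates off the bench stand, the outer one first: slide each up along the bent rod, round the bend and off the free end without jamming or forcing it. Put each away standing on edge, hole uppermost, pushed fully down in the one slot of the plate rack that fits its thickness, roughly centred along the slot, and let go. Leave the other glassware and boxes where they stand.

Things in the scene. Friction and masses are not known exactly. Their poses are not given: they have to be found in the camera images.
- plate_thin: loose steel plate, 12 mm thick (its x), 50 wide (y), 60 tall (z), .17-.35 kg, 16 mm hole through the thickness. Origin: hole centre at mid-thickness, on the centre line, 20 mm below the top edge, 40 above the bottom. Starts threaded on the sloping stem, hanging by the top of the hole, the outer of the two, lying against the thick plate: its x points up the stem, its z leans 42 deg from vertical, top towards the foot
- plate_thick: loose steel plate, 18 mm thick (its x), 42 wide (y), 60 tall (z), .22-.45 kg, 16 mm hole through the thickness. Origin: hole centre at mid-thickness, on the centre line, 20 mm below the top edge, 40 above the bottom. Starts threaded on the sloping stem, hanging by the top of the hole, the inner of the two, lying against the shoulder: its x points up the stem, its z leans 42 deg from vertical, top towards the foot
- stand: fixed: black slab 150 x 100 x 12 mm with a bent round rod 10 mm thick. Origin: on the bench below the rod's foot; z up; the rod lies in the plane y = 0, towards +x. Rod centre line (x, z in mm): stem from (0, 12) straight up at 42 deg to (85.5, 88.9); arc of radius 70 about (132.3, 36.9), over the top, to (153.9, 103.5); straight arm sloping down at 18 deg to the free tip (211.0, 84.9)
- shoulder (a point): point on the rod's centre line at the upper face of the shoulder, a fixed round flange 32 mm across, 70 mm up the stem from the foot
- bend_start (a point): point on the rod's centre line where the straight stem ends and the bend begins
- bend_end (a point): point on the rod's centre line where the bend ends and the straight free arm begins
- rod_tip (a point): point on the rod's centre line at the free end (the rounded end stands 5 mm further out)
- rack: fixed aluminium rack slab 180 (x) x 60 (y) x 8 mm that carries the three slotted blocks in a row along its x. Origin: centre of the underside, on the bench
- slot_narrow: fixed grey slotted block on the rack: the narrowest slot, 9 mm wide, too narrow for either plate. Origin: centre of its underside, 8 mm above the bench; x across the slot, y along it, z up. Two walls 32 mm long, ends open; slot floor 6 mm above the origin, walls to 30 mm, flared some 4 mm a side at the top. The three blocks stand 55 mm apart in any order
- slot_middle: fixed grey slotted block on the rack: the middle width slot, 15 mm wide, the one that fits the 12 mm plate. Origin: centre of its underside, 8 mm above the bench; x across the slot, y along it, z up. Two walls 32 mm long, ends open; slot floor 6 mm above the origin, walls to 30 mm, flared some 4 mm a side at the top. The three blocks stand 55 mm apart in any order
- slot_wide: fixed grey slotted block on the rack: the widest slot, 21 mm wide, the one that fits the 18 mm plate. Origin: centre of its underside, 8 mm above the bench; x across the slot, y along it, z up. Two walls 32 mm long, ends open; slot floor 6 mm above the origin, walls to 30 mm, flared some 4 mm a side at the top. The three blocks stand 55 mm apart in any order
- beaker: loose bystander: empty glass beaker, 52 mm across, 65 mm tall, standing beside the rod. Origin: centre of the underside
- petri: loose bystander: closed glass dish, 88 mm across, 16 mm tall, lying under the rod's free arm. Origin: centre of the underside
- cuvette_box: loose bystander: closed white flat box, 110 x 50 x 34 mm, beside the rack. Origin: centre of the underside
- vial: loose bystander: small glass jar with a blue cap, 28 mm across, 50 mm tall, beside the rack. Origin: centre of the underside
- amber_bottle: loose bystander: amber glass bottle with a black cap, 68 mm across, 170 mm tall. Origin: centre of the underside
- dropper: loose bystander: small amber bottle, 36 mm across, 70 mm tall. Origin: centre of the underside
- flask: loose bystander: glass flask with a narrow neck, 68 mm across, 120 mm tall. Origin: centre of the underside
There are look-alikes about, which are no part of the job. What is shaped like the plate_thin but yellow is not meant.

How it is judged:
By the outcome, as a careful person would: the job done as asked, in the order asked, and still so for the second after the job is handed in, with the robot touching nothing.
It also fails if it takes over 72 s, if anything falls off the work surface, if the arm or the gripper's body presses on something with over 40 N, if the wrist force passes 120 N, or if a joint passes its speed limit or range.

ROBOT

A 6-joint arm with a two-finger parallel gripper is mounted at the origin on the work surface. World frame = base frame: x ahead of the robot, y to its left, z up, the work surface at z = 0. Lengths are in mm, angles in rad, forces in N, time in s.
With the tool pointing down it reaches from about 300 to 825 mm from the base axis. Payload 5.4 kg.
Tool frame: the origin (TCP) lies on the centre line of the jaws, within the pads' length; the fingertips stand 11 mm ahead of it and the grasp point (between the pads) lies 8 mm behind it; z points along the fingers, y is the line along which they close (so a half turn about z gives the same grasp; the last joint's range is limited). The gripper opens to 92 mm and grips with 3 to 60 N. Pads are 20 mm wide; open, the fingers measure 128 mm over their backs; the gripper's body (75 mm by 189 mm) begins 69 mm behind the grasp point.
Start: joints at [-0.21, 0.158, 1.597, -0, 1.386, -0.21], TCP at [574.984, -0.018, 225.601] pointing down, gripper open.
Joint ranges: [-2.91, 2.91], [-0.94, 2.29], [0.18, 2.7], [-1.29, 4.43], [0.17, 2.64], [-3, 3]. Speed limits (rad/s): [2.57, 2.57, 3.14, 3.14, 3.14, 3.14].

INTERFACE

Orientations are given as a unit quaternion [w, x, y, z].
In Python, from bench import env, optics gives the robot as it stands. The module is installed in compiled form; this text tells all that it offers.
- The arm moves only by the tool servo_tool, never from a script. Its argument "steps" is a list of rows, each an object of numbers: "tx", "ty", "tz": the shift along the world's x, y, z in m; "rx", "ry", "rz": the turn, a rotation vector about the world's x, y, z in rad. A call has exactly 10 rows; each row is the pose to reach, as a shift and turn from the pose commanded when the call began; what a row does not reach only later rows make up. A row lasts 1/8 s, in which the tool goes at most 62.5 mm and 10.7 degrees, less where a joint would pass 70% of its speed; a pose out of reach is approached as far as the arm can. A call with a gripper value outside its range is refused whole. "fingers" is the finger opening in m, from 0 to 0.0919, set as the call begins (left out, the last holds). The fingers move at their own pace and stop on an object; the grip force is fixed at half the most. Time passes only in rows, so rows that repeat a pose let the fingers close, or fill a call up. It gives the time, the measured TCP pose, the force, the opening and the grip force at its end, in the units of the state.
- env.read_state(): the state, without advancing time (a new reading comes with each control period).
- optics.camera(name): name is "scene" or "side" or "wrist"; returns a dict with "img" (480x640x3 uint8, red, green, blue), "fov_y" (degrees; the focal length in pixels is half the picture's height over the tangent of half this angle, whatever the lens; pixels are square), "cx", "cy" (the principal point, pixels), "eye" and "attitude" of the camera in the world. Camera axes: x right, y up, looking along -z (the intrinsics and any distortion apply to the point x, -y, -z); pixel columns grow to the right and rows downward; lengths in mm; the calibration is good to about 2 mm. A picture is of the moment at which its call begins. There is no depth.
- env.sign_off(): hands the job in; it is judged then, once.
The state is a dict: "clock": time; "joints": joint angles; "dq": joint speeds; "joint_torque": joint torques, N m; "position": TCP position; "orientation": TCP orientation; "wrist_force": force on the tool from outside, world axes, zero at the start; "torque": the same for the moment, N m; "gripper_width": finger opening in mm; "finger_force": force on a finger pad.
Only numpy, scipy, OpenCV 4.12 (cv2) and the standard library are available. Lean on these libraries where they do the work, as an engineer would, in place of code of your own. Each camera call takes 0.05 s, during which the arm holds its last target. There are 200 camera calls.

## Working session

There is one attempt and no reset: what is moved stays moved. The work goes in short steps, Python scripts to look and compute and a tool call to move; the robot and the scene stay as the last step left them, time stands still between calls to the robot, and variables do not carry over. Pictures are saved under pics/ and viewed, at most 13 in all, crops included, and the job is handed in when it is done.

Besides the shell and the picture viewer there is one more tool, called after "Call:" as a command line: name --argument value ..., lists and objects as JSON in quotes. servo_tool: Moves the arm, as the interface text tells. Its arguments: {"type":"object","properties":{"steps":{"type":"array","items":{"type":"object","properties":{"tx":{"type":"number"},"ty":{"type":"number"},"tz":{"type":"number"},"rx":{"type":"number"},"ry":{"type":"number"},"rz":{"type":"number"}}}},"fingers":{"type":"number"}},"required":["steps"]}

```bash
mkdir -p pics; ls; python3 - <<'E'
from bench import env, optics
import cv2, json
s=env.read_state(); print(s)
for n in ["scene","side","wrist"]:
    c=optics.camera(n); cv2.imwrite(f"pics/{n}0.png",c["img"][:,:,::-1]); print(n,{k:v for k,v in c.items() if k!="img"})
E
```

```text
pics
{'clock': 0.0, 'joints': array([-2.10106488e-01,  1.59007580e-01,  1.59821444e+00,  2.26729149e-06,
        1.38622134e+00, -2.10101521e-01]), 'dq': array([-4.39064129e-04, -6.30244742e-04, -3.76121436e-04,  1.60344868e-04,
       -4.45769603e-04, -3.79258987e-06]), 'joint_torque': array([ 4.79022274e-04, -3.85570908e+01, -3.22103977e+01,  7.00944406e-02,
        3.78346047e-02, -1.56143192e-04]), 'position': array([5.74394854e+02, 1.04884598e-01, 2.24651123e+02]), 'orientation': array([-7.77009605e-04,  7.07108382e-01,  7.07104575e-01, -5.02534234e-04]), 'wrist_force': array([ 0.1993447 , -0.17547293, -0.00312278]), 'torque': array([-0.02080499, -0.03354651, -0.00031233]), 'finger_force': 0.0, 'gripper_width': 91.85961166994008}
scene {'fov_y': 49.218618062380266, 'cx': 320.41082894506934, 'cy': 231.88809474345015, 'eye': array([1170.40846912,  430.75142229, 1112.50093786]), 'attitude': array([0.41770401, 0.14141298, 0.29285917, 0.84838625])}
side {'fov_y': 45.75329431978804, 'cx': 314.1788368417109, 'cy': 243.75228878262553, 'eye': array([ 250.68682201, -767.94346236,  849.29172724]), 'attitude': array([ 0.89972534,  0.38368013, -0.07506362, -0.19403436])}
wrist {'fov_y': 71.43759264751861, 'cx': 315.9788544674504, 'cy': 242.80489268839167, 'eye': array([574.51877256,  78.70028227, 384.60776514]), 'attitude': array([ 9.90417461e-01, -1.38101640e-01,  9.93318464e-04,  4.51282785e-04])}
```

View pics/scene0.png

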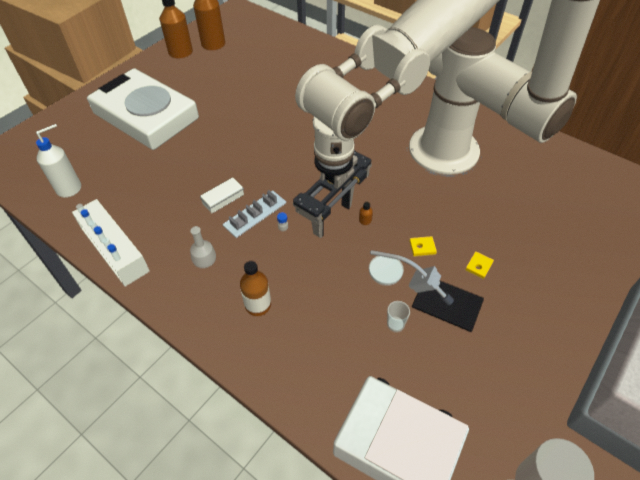

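View pics/side0.png

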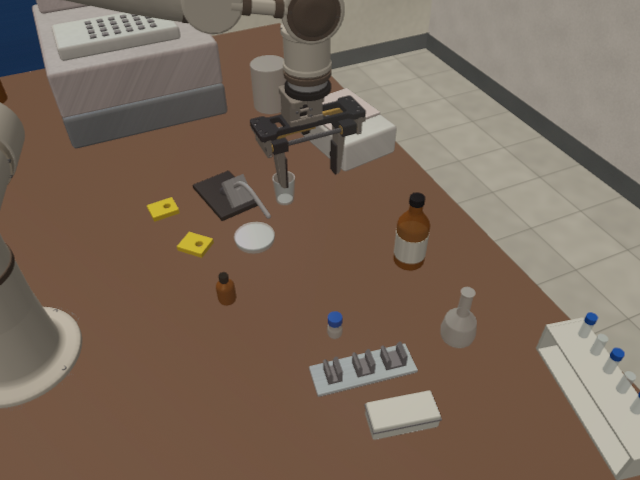

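```bash
cat > h.py <<'E'
import numpy as np, cv2
from scipy.spatial.transform import Rotation as R
from bench import env, optics
def rot(q): return R.from_quat([q[1],q[2],q[3],q[0]])
def cam(n):
    c=optics.camera(n); c["f"]=240/np.tan(np.radians(c["fov_y"]/2)); return c
def proj(c,P):
    p=rot(c["attitude"]).inv().apply(np.atleast_2d(P)-c["eye"])
    return np.c_[c["cx"]+c["f"]*p[:,0]/-p[:,2], c["cy"]-c["f"]*p[:,1]/-p[:,2]]
def ray(c,uv):
    return rot(c["attitude"]).apply([(uv[0]-c["cx"])/c["f"],-(uv[1]-c["cy"])/c["f"],-1])
def onz(c,uv,z):
    d=ray(c,uv); return c["eye"]+d*(z-c["eye"][2])/d[2]
def crop(c,x,y,w,W,H):
    h=w*H//W; im=np.ascontiguousarray(cv2.resize(c["img"][y:y+h,x:x+w,::-1],(W,H),interpolation=cv2.INTER_CUBIC)); s=W/w
    for k in range(0,w,10):
        cv2.putText(im,str(x+k),(int(k*s),8),0,.3,(0,255,255),1) if k%20==0 else None; cv2.line(im,(int(k*s),0),(int(k*s),4),(0,255,255),1)
    for k in range(0,h,10):
        cv2.putText(im,str(y+k),(0,int(k*s)+3),0,.3,(0,255,255),1); 
    return im
E
python3 - <<'E'
from h import *
a=cam("scene"); b=cam("side")
im=np.vstack([np.hstack([crop(a,365,230,130,400,300),crop(b,185,160,100,400,300)]),np.hstack([crop(a,215,180,90,400,300),crop(b,305,325,120,400,300)])])
cv2.imwrite("pics/c1.png",im)
E
```

```text
(no output)
```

View pics/c1.png

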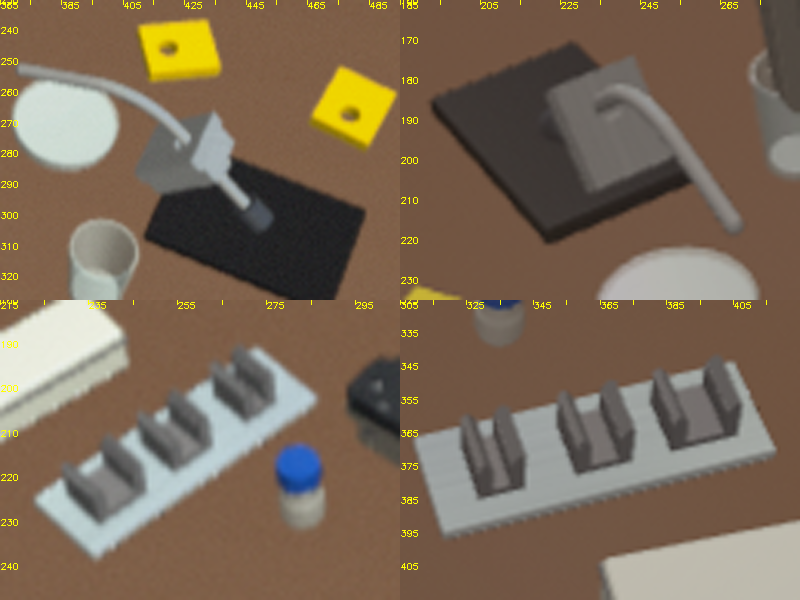

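```bash
cat > fit.py <<'E'
from h import *
from scipy.optimize import least_squares
a=cam("scene"); b=cam("side")
def W(p,P): 
    c,s=np.cos(p[2]),np.sin(p[2]); P=np.atleast_2d(P).astype(float)
    return np.c_[p[0]+c*P[:,0]-s*P[:,1],p[1]+s*P[:,0]+c*P[:,1],P[:,2]]
def fit(fn,obs,x0):
    return least_squares(lambda p:np.concatenate([(proj(c,fn(p,m))-np.array(uv)).ravel() for c,m,uv in obs]),x0,loss="soft_l1")
# stand: p=x,y,yaw,slab offset
def fs(p,m): 
    m=np.array(m,float)
    return W(p,[m]) if m[2]>12 else W(p,[m+[p[3],p[4],0]])
tip=onz(a,(371.5,252.4),83.3); ft=onz(a,(449,300),12); yaw=np.arctan2(*(tip-ft)[[1,0]]); print("rough",tip,ft,np.degrees(yaw))
T=[215.8,0,83.3]
obs=[(a,T,(371.5,252.4)),(b,T,(268.7,217))]
C=lambda sx,sy:[75*sx,50*sy,12]
for c,uvs in ((a,[(413.1,307.3),(483.6,298.2)]),(b,[(193.2,185.5),(228,170.5),(222,220)])):
    for uv in uvs:
        w=onz(c,uv,12); l=R.from_euler("z",-yaw).apply(w-ft); print("corner local",l)
        obs.append((c,C(1 if l[0]>30 else -1,1 if l[1]>0 else -1),uv))
r=fit(fs,obs,[ft[0],ft[1],yaw,10,0]); print("stand",r.x.round(3),np.degrees(r.x[2]),r.fun.round(1))
# rack
A=[(a,(223.3,225.)),(a,(236.8,237.3)),(a,(286.1,202.1)),(a,(272.8,190.8)),(b,(310.4,366.1)),(b,(319.1,394.9)),(b,(416.9,369.7)),(b,(405.5,343.9))]
w=[onz(c,uv,8) for c,uv in A]; print(np.round(w,0))
m=np.mean(w,0); e=(w[6]+w[7]-w[4]-w[5]); y0=np.arctan2(e[1],e[0])  # x towards wide
ob=[]
for (c,uv),q in zip(A,w):
    l=R.from_euler("z",-y0).apply(q-m); ob.append((c,[90*np.sign(l[0]),30*np.sign(l[1]),8],uv))
k=fit(W,ob,[m[0],m[1],y0]); print("rack",k.x,np.degrees(k.x[2]),k.fun.round(1))
for i in (-55,0,55): print(W(k.x,[i,0,14]))
np.savez("fit.npz",stand=r.x,rack=k.x)
for n,uv,z in (("beaker",(397,326),0),("petri",(386,269),8),("vial",(283,228),0),("dropper",(366,221),0)): print(n,onz(a,uv,z))
E
python3 fit.py
```

```text
rough [512.53813228  72.71677883  83.3       ] [470.30655547 276.11728052  12.        ] -78.2704649762137
corner local [71.17860408 56.70850413  0.        ]
corner local [-73.79672574 -41.20938193   0.        ]
corner local [-67.61513313 -44.7550616    0.        ]
corner local [-69.87194427  51.39345718   0.        ]
corner local [ 82.58241707 -50.12752536   0.        ]
stand [467.338 283.749  -1.362   9.53    6.133] -78.06171029477453 [ 0.1 -0.2  0.1 -0.1 -1.8 -1.3  0.3 -1.4 -1.4 -1.1  0.3 -1.2  0.7 -2.4]
[[ 633. -323.    8.]
 [ 641. -265.    8.]
 [ 466. -241.    8.]
 [ 457. -298.    8.]
 [ 464. -244.    8.]
 [ 454. -302.    8.]
 [ 628. -327.    8.]
 [ 638. -272.    8.]]
rack [ 5.47259803e+02 -2.85079203e+02 -1.43712058e-01] -8.23409439922162 [-1.2 -1.  -0.8 -0.7  0.4 -1.1 -0.4 -1.1 -1.2 -0.5 -0.3 -0.1  1.9 -0.7
 -0.  -2.1]
[[ 492.82678801 -277.20221931   14.        ]]
[[ 547.25980307 -285.07920294   14.        ]]
[[ 601.69281814 -292.95618657   14.        ]]
beaker [599.71114016 211.93207749   0.        ]
petri [484.912053   104.78318907   8.        ]
vial [ 537.72563259 -192.32356723    0.        ]
dropper [380.90270455 -27.76634363   0.        ]
```

Call:
servo_tool --steps '[{"tx":-0.028,"ty":0.043,"tz":0.012,"rz":0.07},{"tx":-0.057,"ty":0.087,"tz":0.024,"rz":0.14},{"tx":-0.085,"ty":0.13,"tz":0.035,"rz":0.208},{"tx":-0.085,"ty":0.13,"tz":0.035,"rz":0.208},{"tx":-0.085,"ty":0.13,"tz":0.035,"rz":0.208},{"tx":-0.085,"ty":0.13,"tz":0.035,"rz":0.208},{"tx":-0.085,"ty":0.13,"tz":0.035,"rz":0.208},{"tx":-0.085,"ty":0.13,"tz":0.035,"rz":0.208},{"tx":-0.085,"ty":0.13,"tz":0.035,"rz":0.208},{"tx":-0.085,"ty":0.13,"tz":0.035,"rz":0.208}]'

```text
invalid input
```

```bash
python3 - <<'E'
from h import *
import pickle
c=cam("wrist"); pickle.dump(c,open("w1.pkl","wb")); cv2.imwrite("pics/w1.png",c["img"][:,:,::-1])
p=np.load("fit.npz")["stand"]
def W(P):
    cs,s=np.cos(p[2]),np.sin(p[2]); P=np.atleast_2d(P); return np.c_[p[0]+cs*P[:,0]-s*P[:,1],p[1]+s*P[:,0]+cs*P[:,1],P[:,2]]
print("tip, foot, bendstart, bend_end",proj(c,W(np.array([[215.8,0,83.3],[0,0,12.],[85.5,0,88.9],[153.9,0,103.5]]))).round(1))
print(c["eye"],env.read_state()["position"])
E
```

```text
tip, foot, bendstart, bend_end [[244.6 154.9]
 [198.1 -87.3]
 [197.5 -19.6]
 [217.9  73.8]]
[574.72004196  78.65814365 385.23915467] [ 5.74894225e+02 -1.31148280e-02  2.25449145e+02]
```

View pics/w1.png

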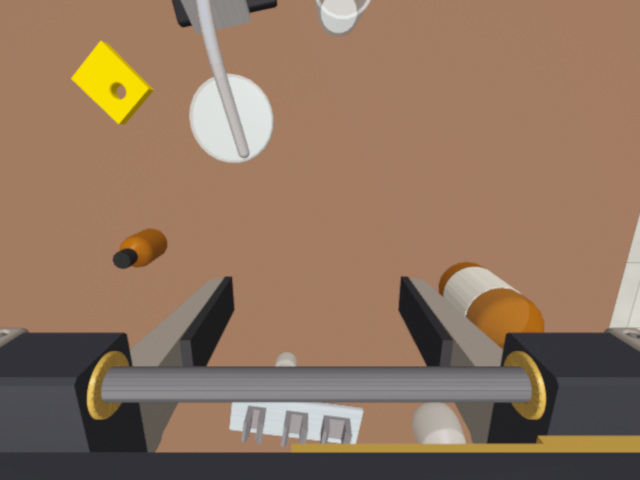

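The move was refused, so I'll fill in all the fields. The wrist view from the start pose shows the rod tip at (244,155), which matches my prediction of (244.6,154.9). It also shows the petri dish under the rod, and the rack at (295,420).

Call:
servo_tool --steps '[{"tx":-0.028,"ty":0.043,"tz":0.012,"rx":0,"ry":0,"rz":0.07},{"tx":-0.057,"ty":0.087,"tz":0.024,"rx":0,"ry":0,"rz":0.14},{"tx":-0.085,"ty":0.13,"tz":0.035,"rx":0,"ry":0,"rz":0.208},{"tx":-0.085,"ty":0.13,"tz":0.035,"rx":0,"ry":0,"rz":0.208},{"tx":-0.085,"ty":0.13,"tz":0.035,"rx":0,"ry":0,"rz":0.208},{"tx":-0.085,"ty":0.13,"tz":0.035,"rx":0,"ry":0,"rz":0.208},{"tx":-0.085,"ty":0.13,"tz":0.035,"rx":0,"ry":0,"rz":0.208},{"tx":-0.085,"ty":0.13,"tz":0.035,"rx":0,"ry":0,"rz":0.208},{"tx":-0.085,"ty":0.13,"tz":0.035,"rx":0,"ry":0,"rz":0.208},{"tx":-0.085,"ty":0.13,"tz":0.035,"rx":0,"ry":0,"rz":0.208}]'

```text
clock: 1.65
position: [490.0, 129.9, 260.6]
orientation: [-0.0, 0.63, 0.777, -0.0]
wrist_force: [-0.7, 0.2, -1.0]
gripper_width: 92.0
finger_force: 0.0
```

```bash
python3 - <<'E'
from h import *
import pickle
c=cam("wrist"); pickle.dump(c,open("w2.pkl","wb"))
p=np.load("fit.npz")["stand"]
def W(P):
    cs,s=np.cos(p[2]),np.sin(p[2]); P=np.atleast_2d(P); return np.c_[p[0]+cs*P[:,0]-s*P[:,1],p[1]+s*P[:,0]+cs*P[:,1],P[:,2]]
print("tip, foot, bendstart, bend_end",proj(c,W(np.array([[215.8,0,83.3],[0,0,12.],[85.5,0,88.9],[153.9,0,103.5]]))).round(1))
cv2.imwrite("pics/w2.png",crop(c,150,0,340,780,580))
E
```

```text
tip, foot, bendstart, bend_end [[324.9 281.2]
 [324.7  76.4]
 [326.  157.5]
 [325.8 230.2]]
```

View pics/w2.png

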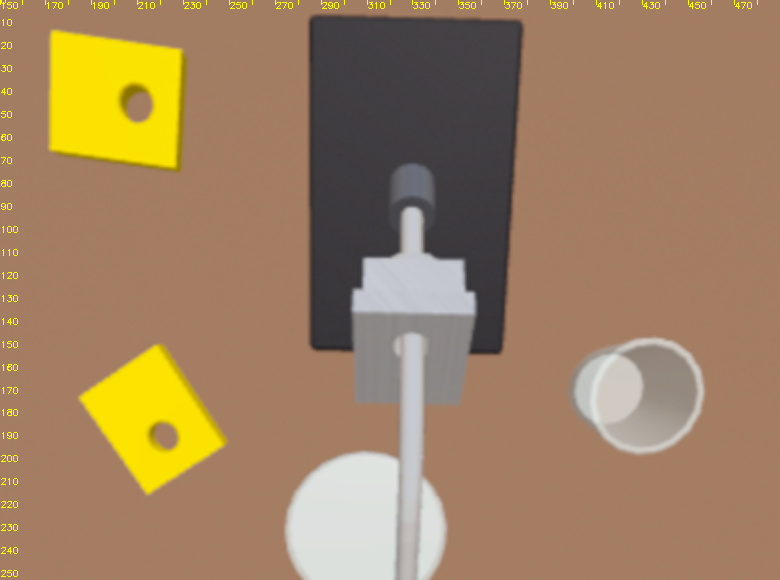

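```bash
cat > fit2.py <<'E'
from h import *
import pickle
from scipy.optimize import least_squares
c=pickle.load(open("w2.pkl","rb")); p0=np.load("fit.npz")["stand"]
def W(p,P):
    cs,s=np.cos(p[2]),np.sin(p[2]); P=np.atleast_2d(P); return np.c_[p[0]+cs*P[:,0]-s*P[:,1],p[1]+s*P[:,0]+cs*P[:,1],P[:,2]]
px=lambda X,Y:(150+X/2.294,Y/2.294)
ux=np.array([.743,0,.669]);uz=np.array([-.669,0,.743]);uy=np.array([0,1,0])
h=np.array([0,0,12])+94*ux-3*uz
def pl(y,z,roll): # front-face point rotated about stem
    v=y*uy+(z)*uz; o=h+3*uz; v=v-3*uz
    return o+R.from_rotvec(roll*ux).apply(v)+6*ux
C=[(75,50,px(521,21)),(75,-50,0)]
def res(p):
    m=[];o=[]
    for sx,sy,uv in ((-75,-50,px(310,17)),(-75,50,px(521,21)),(75,-50,px(311,349)),(75,50,px(502,352))): m.append([sx+p[3],sy,12]);o.append(uv)
    for y,z,uv in ((-25,20,px(353,311)),(25,20,px(475,314)),(-25,-40,px(355,402)),(25,-40,px(460,404))): m.append(pl(y,z,p[4]));o.append(uv)
    m.append([85.5,0,88.9]);q=proj(c,W(p,np.array(m,float)));o.append((329.1,q[-1][1]))
    m.append([153.9,0,103.5]);q=proj(c,W(p,np.array(m,float)));o.append((328.4,q[-1][1]))
    return (proj(c,W(p,np.array(m,float)))-np.array(o)).ravel()
r=least_squares(res,[*p0[:3],9,0],loss="soft_l1"); print(r.x.round(4),r.fun.reshape(-1,2).round(1)); p=r.x
s=env.read_state(); T=s["position"]; t=rot(s["orientation"])
print("rod tool-y offset of wrist fit:",[(W(p,h)[0]-T)@t.as_matrix()[:,1], (W(p0,h)[0]-T)@t.as_matrix()[:,1]], "eye in tool",t.inv().apply(c["eye"]-T))
np.savez("fit2.npz",stand=p[:3])
E
python3 fit2.py
```

```text
[ 4.728795e+02  2.817672e+02 -1.380000e+00  5.511300e+00 -2.300000e-03] [[-1.3 -0.8]
 [ 1.  -0.6]
 [-0.6  1.1]
 [ 0.6  1.3]
 [-0.   0. ]
 [-0.  -0.2]
 [ 0.1  0.1]
 [-0.2  0.1]
 [ 0.5  0. ]
 [-0.2  0. ]]
rod tool-y offset of wrist fit: [np.float64(13.33747838897145), np.float64(9.588009019974667)] eye in tool [ 7.86464016e+01  8.09210191e-02 -1.59799410e+02]
```

```bash
cat > plan.py <<'E'
from h import *
P=np.load("fit2.npz")["stand"]
def W(v):
    c,s=np.cos(P[2]),np.sin(P[2]); return np.array([P[0]+c*v[0]-s*v[1],P[1]+s*v[0]+c*v[1],v[2]])
def rod(s):   # centre line point, tangent elevation (rad)
    L1=115; L2=70*np.radians(60)
    if s<=L1: a=np.radians(42); q=np.array([0,12.])+s*np.array([np.cos(a),np.sin(a)])
    elif s<=L1+L2: a=np.radians(42)-(s-L1)/70; q=np.array([132.3,36.9])+70*np.array([-np.sin(a),np.cos(a)])
    else: a=np.radians(-18); q=np.array([153.9,103.5])+(s-L1-L2)*np.array([np.cos(a),np.sin(a)])
    return q,a
def tcp(s,hz=0,gz=-5,gx=0,back=0):
    """TCP position, tool rot; hz hole offset from rod along plate z; g grasp point in plate; back = retreat"""
    q,a=rod(s); ux=np.array([np.cos(a),np.sin(a)]); uz=np.array([-np.sin(a),np.cos(a)])
    t=q+uz*(hz+gz-8+back)+ux*gx
    Z=R.from_euler("z",P[2]).apply([-uz[0],0,-uz[1]]); Y=R.from_euler("z",P[2]).apply([0,1,0]); X=np.cross(Y,Z)
    return W([t[0],0,t[1]]), R.from_matrix(np.c_[X,Y,Z])
def rows(poses,start=None):
    s=env.read_state(); p0,r0=start if start else (s["position"],rot(s["orientation"]))
    for p,r in poses:
        d=(p-p0)/1000; v=(r*r0.inv()).as_rotvec(); print("%.4f %.4f %.4f  %.3f %.3f %.3f"%(*d,*v))
E
python3 - <<'E'
from plan import *
rows([tcp(94,-3,gx=2,back=80),tcp(94,-3,gx=2),])
print(tcp(94,-3,gx=2)[0],tcp(94,-3,gx=2,back=80)[0])
E
```

```text
-0.0117 0.1238 -0.1368  -0.719 -0.145 -0.016
-0.0016 0.0713 -0.1963  -0.719 -0.145 -0.016
[488.43759389 201.20776499  64.346221  ] [478.28703005 253.76701699 123.79780704]
```

Call:
servo_tool --steps '[{"tx":-0.003,"ty":0.03,"tz":0,"rx":-0.14,"ry":-0.028,"rz":-0.003},{"tx":-0.005,"ty":0.06,"tz":0,"rx":-0.28,"ry":-0.056,"rz":-0.006},{"tx":-0.008,"ty":0.09,"tz":-0.02,"rx":-0.42,"ry":-0.084,"rz":-0.009},{"tx":-0.012,"ty":0.124,"tz":-0.04,"rx":-0.56,"ry":-0.112,"rz":-0.012},{"tx":-0.012,"ty":0.124,"tz":-0.07,"rx":-0.719,"ry":-0.145,"rz":-0.016},{"tx":-0.012,"ty":0.124,"tz":-0.1,"rx":-0.719,"ry":-0.145,"rz":-0.016},{"tx":-0.012,"ty":0.124,"tz":-0.137,"rx":-0.719,"ry":-0.145,"rz":-0.016},{"tx":-0.012,"ty":0.124,"tz":-0.137,"rx":-0.719,"ry":-0.145,"rz":-0.016},{"tx":-0.012,"ty":0.124,"tz":-0.137,"rx":-0.719,"ry":-0.145,"rz":-0.016},{"tx":-0.012,"ty":0.124,"tz":-0.137,"rx":-0.719,"ry":-0.145,"rz":-0.016}]'

```text
clock: 2.95
position: [479.1, 254.6, 125.7]
orientation: [0.277, 0.595, 0.72, -0.227]
wrist_force: [0.2, -0.1, 0.3]
gripper_width: 91.9
finger_force: 0.0
```

```bash
python3 - <<'E'
from plan import *
import pickle
s=env.read_state(); print(s["joints"].round(2)); rows([tcp(94,-3,gx=2,back=80),tcp(94,-3,gx=2)])
c=cam("wrist"); pickle.dump(c,open("w3.pkl","wb"))
uz=np.array([-.669,0,.743]);ux=np.array([.743,0,.669]); h=np.array([0,0,12])+94*ux-3*uz
pts=[h+np.array([0,y,0])+20*uz+x*ux for y,x in((-25,6),(25,6),(-25,-6),(25,-6))]+[np.array([85.5,0,88.9])]
q=proj(c,[W(v) for v in pts]); print(q.round(1))
im=np.ascontiguousarray(c["img"][:,:,::-1])
for u,v in q: cv2.drawMarker(im,(int(u),int(v)),(0,0,255),0,8,1)
cv2.imwrite("pics/w3.png",im)
E
```

```text
[ 0.62  0.5   1.55 -0.66  1.47  0.62]
-0.0008 -0.0008 -0.0019  -0.001 0.003 -0.000
0.0093 -0.0534 -0.0613  -0.001 0.003 -0.000
[[276.9 273.7]
 [351.5 273.6]
 [276.3 256.7]
 [352.  256.6]
 [314.3 284.5]]
```

View pics/w3.png

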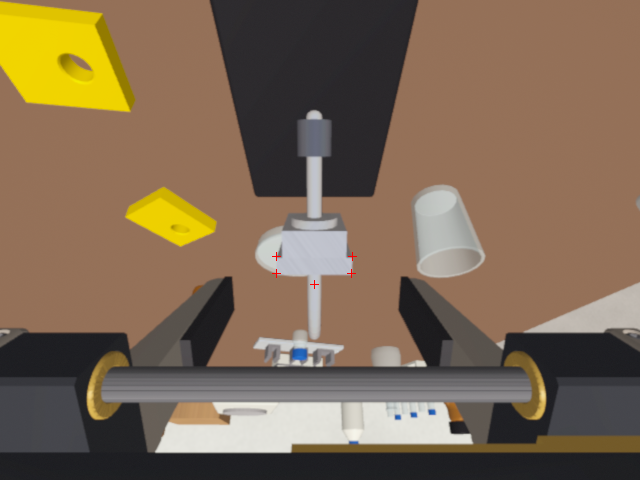

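The red model marks sit on the outer steel plate's top edges at (276–352, 256–274) to within a pixel. The two yellow plates at (75,60) and (175,215) lie loose on the bench, so they are the decoys. Next I descend.

Call:
servo_tool --steps '[{"tx":0.0015,"ty":-0.008,"tz":-0.009,"rx":0,"ry":0,"rz":0},{"tx":0.003,"ty":-0.016,"tz":-0.018,"rx":0,"ry":0,"rz":0},{"tx":0.0045,"ty":-0.024,"tz":-0.027,"rx":0,"ry":0,"rz":0},{"tx":0.006,"ty":-0.032,"tz":-0.036,"rx":0,"ry":0,"rz":0},{"tx":0.0075,"ty":-0.04,"tz":-0.046,"rx":0,"ry":0,"rz":0},{"tx":0.009,"ty":-0.048,"tz":-0.055,"rx":0,"ry":0,"rz":0},{"tx":0.01,"ty":-0.053,"tz":-0.06,"rx":0,"ry":0,"rz":0},{"tx":0.01,"ty":-0.053,"tz":-0.06,"rx":0,"ry":0,"rz":0},{"tx":0.01,"ty":-0.053,"tz":-0.06,"rx":0,"ry":0,"rz":0},{"tx":0.01,"ty":-0.053,"tz":-0.06,"rx":0,"ry":0,"rz":0}]'

```text
clock: 4.25
position: [488.2, 201.4, 64.0]
orientation: [0.277, 0.594, 0.72, -0.228]
wrist_force: [-0.4, -1.1, -1.0]
gripper_width: 92.2
finger_force: 0.0
```

Call:
servo_tool --fingers 0.045 --steps '[{"tx":0,"ty":0,"tz":0,"rx":0,"ry":0,"rz":0},{"tx":0,"ty":0,"tz":0,"rx":0,"ry":0,"rz":0},{"tx":0,"ty":0,"tz":0,"rx":0,"ry":0,"rz":0},{"tx":0,"ty":0,"tz":0,"rx":0,"ry":0,"rz":0},{"tx":0,"ty":0,"tz":0,"rx":0,"ry":0,"rz":0},{"tx":0,"ty":0,"tz":0,"rx":0,"ry":0,"rz":0},{"tx":0,"ty":0,"tz":0,"rx":0,"ry":0,"rz":0},{"tx":0,"ty":0,"tz":0,"rx":0,"ry":0,"rz":0},{"tx":0,"ty":0,"tz":0,"rx":0,"ry":0,"rz":0},{"tx":0,"ty":0,"tz":0,"rx":0,"ry":0,"rz":0}]'

```text
clock: 5.5
position: [488.0, 201.0, 63.6]
orientation: [0.276, 0.594, 0.72, -0.228]
wrist_force: [0.3, 0.0, -0.8]
gripper_width: 49.5
finger_force: 30.0
```

```bash
python3 - <<'E'
from plan import *
s=env.read_state(); print(s["position"],s["wrist_force"],s["torque"],s["gripper_width"],s["finger_force"],s["clock"])
P0=tcp(94,-3,gx=2)
rows([P0],P0)
print("rows from grasp")
ss=[94,94,97]+list(np.linspace(100,115,4))+list(np.linspace(115,188.3,16))[1:]+list(np.linspace(188.3,275,12))[1:]
hz=[-1.5,0]+[0]*60
rows([tcp(a,b,gx=2) for a,b in zip(ss,hz)],P0)
E
```

```text
[488.00284784 200.99065689  63.59335588] [ 0.27510344  0.03585997 -0.81956909] [ 0.35726197 -0.01373095  0.02292587] 49.541315215927945 29.989013448357582 5.5
0.0000 0.0000 0.0000  0.000 0.000 0.000
rows from grasp
-0.0002 0.0010 0.0011  0.000 0.000 0.000
-0.0004 0.0020 0.0022  0.000 0.000 0.000
0.0000 -0.0002 0.0042  0.000 0.000 0.000
0.0005 -0.0024 0.0062  0.000 0.000 0.000
0.0012 -0.0061 0.0096  0.000 0.000 0.000
0.0019 -0.0097 0.0129  0.000 0.000 0.000
0.0026 -0.0134 0.0163  0.000 0.000 0.000
0.0032 -0.0164 0.0187  0.069 0.013 -0.000
0.0038 -0.0197 0.0209  0.137 0.026 -0.000
0.0045 -0.0231 0.0229  0.206 0.040 -0.000
0.0051 -0.0266 0.0247  0.274 0.053 -0.000
0.0058 -0.0302 0.0262  0.343 0.066 -0.000
0.0065 -0.0339 0.0274  0.411 0.079 -0.000
0.0073 -0.0377 0.0283  0.480 0.093 -0.000
0.0080 -0.0416 0.0290  0.548 0.106 -0.000
0.0088 -0.0454 0.0295  0.617 0.119 -0.000
0.0095 -0.0493 0.0296  0.685 0.132 -0.000
0.0103 -0.0533 0.0294  0.754 0.146 -0.000
0.0110 -0.0571 0.0290  0.823 0.159 -0.000
0.0118 -0.0610 0.0283  0.891 0.172 -0.000
0.0125 -0.0648 0.0274  0.960 0.185 -0.000
0.0132 -0.0685 0.0261  1.028 0.199 -0.000
0.0146 -0.0758 0.0237  1.028 0.199 -0.000
0.0161 -0.0832 0.0213  1.028 0.199 -0.000
0.0175 -0.0905 0.0189  1.028 0.199 -0.000
0.0189 -0.0979 0.0164  1.028 0.199 -0.000
0.0203 -0.1053 0.0140  1.028 0.199 -0.000
0.0218 -0.1126 0.0116  1.028 0.199 -0.000
0.0232 -0.1200 0.0091  1.028 0.199 -0.000
0.0246 -0.1273 0.0067  1.028 0.199 -0.000
0.0260 -0.1347 0.0043  1.028 0.199 -0.000
0.0274 -0.1421 0.0018  1.028 0.199 -0.000
0.0289 -0.1494 -0.0006  1.028 0.199 -0.000
```

Call:
servo_tool --steps '[{"tx":-0.0002,"ty":0.001,"tz":0.0011,"rx":0,"ry":0,"rz":0},{"tx":-0.0004,"ty":0.002,"tz":0.0022,"rx":0,"ry":0,"rz":0},{"tx":0,"ty":-0.0002,"tz":0.0042,"rx":0,"ry":0,"rz":0},{"tx":0.0005,"ty":-0.0024,"tz":0.0062,"rx":0,"ry":0,"rz":0},{"tx":0.0012,"ty":-0.0061,"tz":0.0096,"rx":0,"ry":0,"rz":0},{"tx":0.0019,"ty":-0.0097,"tz":0.0129,"rx":0,"ry":0,"rz":0},{"tx":0.0026,"ty":-0.0134,"tz":0.0163,"rx":0,"ry":0,"rz":0},{"tx":0.0026,"ty":-0.0134,"tz":0.0163,"rx":0,"ry":0,"rz":0},{"tx":0.0026,"ty":-0.0134,"tz":0.0163,"rx":0,"ry":0,"rz":0},{"tx":0.0026,"ty":-0.0134,"tz":0.0163,"rx":0,"ry":0,"rz":0}]'

```text
clock: 6.75
position: [490.5, 187.6, 79.7]
orientation: [0.276, 0.594, 0.72, -0.228]
wrist_force: [0.3, -0.3, -3.1]
gripper_width: 49.9
finger_force: 30.0
```

```bash
python3 - <<'E'
from plan import *
P0=tcp(115,0,gx=2); s=env.read_state(); print(s["position"]-P0[0],s["wrist_force"],s["torque"],s["gripper_width"])
ss=list(np.linspace(115,188.3,11))[1:]
rows([tcp(a,0,gx=2) for a in ss],P0)
print()
P0=tcp(188.3,0,gx=2)
rows([tcp(a,0,gx=2) for a in np.linspace(188.3,275,9)[1:]],P0)
E
```

```text
[-0.53833561 -0.21654099 -0.88247656] [ 0.28964305 -0.28076304 -3.08259293] [ 0.71178212  0.14058295 -0.02164162] 49.8654822804633
0.0009 -0.0047 0.0036  0.103 0.020 -0.000
0.0019 -0.0097 0.0066  0.206 0.040 -0.000
0.0029 -0.0150 0.0092  0.308 0.060 -0.000
0.0040 -0.0206 0.0111  0.411 0.079 -0.000
0.0051 -0.0263 0.0124  0.514 0.099 -0.000
0.0062 -0.0321 0.0132  0.617 0.119 -0.000
0.0073 -0.0379 0.0133  0.720 0.139 -0.000
0.0085 -0.0438 0.0128  0.823 0.159 -0.000
0.0096 -0.0495 0.0116  0.925 0.179 -0.000
0.0107 -0.0551 0.0099  1.028 0.199 -0.000

0.0019 -0.0101 -0.0033  0.000 0.000 0.000
0.0039 -0.0202 -0.0067  0.000 0.000 0.000
0.0059 -0.0303 -0.0100  0.000 0.000 0.000
0.0078 -0.0404 -0.0134  0.000 0.000 0.000
0.0098 -0.0506 -0.0167  0.000 0.000 0.000
0.0117 -0.0607 -0.0201  0.000 0.000 0.000
0.0137 -0.0708 -0.0234  0.000 0.000 0.000
0.0156 -0.0809 -0.0268  0.000 0.000 0.000
```

Call:
servo_tool --steps '[{"tx":0.0004,"ty":-0.0023,"tz":0.0019,"rx":0.051,"ry":0.01,"rz":0},{"tx":0.0009,"ty":-0.0047,"tz":0.0036,"rx":0.103,"ry":0.02,"rz":0},{"tx":0.0014,"ty":-0.0072,"tz":0.0052,"rx":0.154,"ry":0.03,"rz":0},{"tx":0.0019,"ty":-0.0097,"tz":0.0066,"rx":0.206,"ry":0.04,"rz":0},{"tx":0.0024,"ty":-0.0123,"tz":0.008,"rx":0.257,"ry":0.05,"rz":0},{"tx":0.0029,"ty":-0.015,"tz":0.0092,"rx":0.308,"ry":0.06,"rz":0},{"tx":0.0034,"ty":-0.0178,"tz":0.0102,"rx":0.36,"ry":0.07,"rz":0},{"tx":0.004,"ty":-0.0206,"tz":0.0111,"rx":0.411,"ry":0.079,"rz":0},{"tx":0.0045,"ty":-0.0234,"tz":0.0118,"rx":0.463,"ry":0.089,"rz":0},{"tx":0.0051,"ty":-0.0263,"tz":0.0124,"rx":0.514,"ry":0.099,"rz":0}]'

```text
clock: 8.0
position: [495.3, 161.0, 92.3]
orientation: [0.08, 0.633, 0.767, -0.067]
wrist_force: [-0.4, 0.6, -3.4]
gripper_width: 49.7
finger_force: 30.0
```

```bash
python3 - <<'E'
from plan import *
P0=tcp(151.65,0,gx=2); s=env.read_state(); print(s["position"]-P0[0],s["wrist_force"],s["torque"],s["gripper_width"])
rows([tcp(a,0,gx=2) for a in np.linspace(151.65,188.3,9)[1:]],P0)
E
```

```text
[-0.78661048 -0.59991949 -0.80370895] [-0.43526291  0.59804202 -3.40606786] [0.20580747 0.00809609 0.00424729] 49.73721650803272
0.0007 -0.0036 0.0005  0.064 0.012 0.000
0.0014 -0.0073 0.0008  0.129 0.025 -0.000
0.0021 -0.0109 0.0009  0.193 0.037 -0.000
0.0028 -0.0146 0.0006  0.257 0.050 -0.000
0.0035 -0.0182 0.0002  0.321 0.062 0.000
0.0042 -0.0218 -0.0005  0.386 0.074 0.000
0.0049 -0.0254 -0.0014  0.450 0.087 0.000
0.0056 -0.0289 -0.0026  0.514 0.099 -0.000
```

Still sliding freely; on round the bend, then down the arm.

Call:
servo_tool --steps '[{"tx":0.0007,"ty":-0.0036,"tz":0.0006,"rx":0.064,"ry":0.012,"rz":0},{"tx":0.0014,"ty":-0.0073,"tz":0.0009,"rx":0.129,"ry":0.025,"rz":0},{"tx":0.0021,"ty":-0.0109,"tz":0.001,"rx":0.193,"ry":0.037,"rz":0},{"tx":0.0028,"ty":-0.0146,"tz":0.0008,"rx":0.257,"ry":0.05,"rz":0},{"tx":0.0035,"ty":-0.0182,"tz":0.0004,"rx":0.321,"ry":0.062,"rz":0},{"tx":0.0042,"ty":-0.0218,"tz":-0.0003,"rx":0.386,"ry":0.074,"rz":0},{"tx":0.005,"ty":-0.0254,"tz":-0.0011,"rx":0.45,"ry":0.087,"rz":0},{"tx":0.0058,"ty":-0.0289,"tz":-0.0022,"rx":0.514,"ry":0.099,"rz":0},{"tx":0.0058,"ty":-0.0289,"tz":-0.0022,"rx":0.514,"ry":0.099,"rz":0},{"tx":0.0058,"ty":-0.0289,"tz":-0.0022,"rx":0.514,"ry":0.099,"rz":0}]'

```text
clock: 9.25
position: [501.2, 132.5, 90.0]
orientation: [-0.12, 0.628, 0.762, 0.099]
wrist_force: [0.4, 0.2, -3.0]
gripper_width: 49.7
finger_force: 30.0
```

```bash
python3 - <<'E'
from plan import *
P0=tcp(188.3,0,gx=2); s=env.read_state(); print(s["position"]-P0[0],s["wrist_force"],s["torque"],s["gripper_width"],(P0[1]*rot(s["orientation"]).inv()).as_rotvec())
E
```

```text
[-0.47653456 -0.2104939  -0.45801596] [ 0.44668746  0.20002742 -3.0387118 ] [-0.30673722 -0.10250727  0.03120066] 49.65070488171186 [ 0.00196171  0.00021917 -0.00094455]
```

Call:
servo_tool --steps '[{"tx":0.0019,"ty":-0.0101,"tz":-0.0033,"rx":0,"ry":0,"rz":0},{"tx":0.0039,"ty":-0.0202,"tz":-0.0066,"rx":0,"ry":0,"rz":0},{"tx":0.0059,"ty":-0.0303,"tz":-0.0099,"rx":0,"ry":0,"rz":0},{"tx":0.0078,"ty":-0.0404,"tz":-0.0132,"rx":0,"ry":0,"rz":0},{"tx":0.0098,"ty":-0.0506,"tz":-0.0165,"rx":0,"ry":0,"rz":0},{"tx":0.0117,"ty":-0.0607,"tz":-0.0199,"rx":0,"ry":0,"rz":0},{"tx":0.0137,"ty":-0.0708,"tz":-0.0232,"rx":0,"ry":0,"rz":0},{"tx":0.0156,"ty":-0.0809,"tz":-0.0266,"rx":0,"ry":0,"rz":0},{"tx":0.0172,"ty":-0.09,"tz":-0.0293,"rx":0,"ry":0,"rz":0},{"tx":0.0172,"ty":-0.09,"tz":-0.0293,"rx":0,"ry":0,"rz":0}]'

```text
clock: 10.5
position: [518.8, 41.8, 60.6]
orientation: [-0.12, 0.629, 0.762, 0.1]
wrist_force: [0.4, 1.0, -4.2]
gripper_width: 49.9
finger_force: 30.0
```

```bash
python3 - <<'E'
from plan import *
s=env.read_state(); p=s["position"]; r0=rot(s["orientation"]); print(p,s["wrist_force"],s["torque"],s["gripper_width"],s["joints"].round(2))
k=np.load("fit.npz")["rack"]; print(k)
th=k[2]+np.pi/2
for flip in (0,1):
  Y=np.array([np.cos(th+flip*np.pi),np.sin(th+flip*np.pi),0]); Z=np.array([0,0,-1]); X=np.cross(Y,Z)
  T=R.from_matrix(np.c_[X,Y,Z]); 
  rv=r0.as_matrix()[:,1]; rz=np.arctan2(Y[1],Y[0])-np.arctan2(rv[1],rv[0]); print("to vertical then yaw",rz, "combined",(T*r0.inv()).as_rotvec())
  # pure yaw with untilt
E
```

```text
[518.77811088  41.75408091  60.593303  ] [ 0.35371657  1.04149039 -4.16677328] [-0.34601915 -0.08205134 -0.03362189] 49.864452937099855 [-0.32  0.28  1.84  0.29  1.19 -0.64]
[ 5.47259803e+02 -2.85079203e+02 -1.43712058e-01]
to vertical then yaw 1.2369942892602945 combined [-0.23102117 -0.24163741  1.2262642 ]
to vertical then yaw -1.9045983643294984 combined [-0.26458414  0.25295974 -1.88685502]
```

Call:
servo_tool --steps '[{"tx":0.002,"ty":-0.01,"tz":0.05,"rx":0,"ry":0,"rz":0},{"tx":0.006,"ty":-0.04,"tz":0.1,"rx":-0.03,"ry":-0.031,"rz":0.157},{"tx":0.01,"ty":-0.09,"tz":0.12,"rx":-0.06,"ry":-0.062,"rz":0.314},{"tx":0.014,"ty":-0.14,"tz":0.12,"rx":-0.09,"ry":-0.094,"rz":0.476},{"tx":0.018,"ty":-0.19,"tz":0.12,"rx":-0.12,"ry":-0.125,"rz":0.636},{"tx":0.022,"ty":-0.24,"tz":0.11,"rx":-0.15,"ry":-0.157,"rz":0.796},{"tx":0.026,"ty":-0.29,"tz":0.105,"rx":-0.18,"ry":-0.188,"rz":0.955},{"tx":0.028,"ty":-0.327,"tz":0.1,"rx":-0.21,"ry":-0.22,"rz":1.115},{"tx":0.028,"ty":-0.327,"tz":0.1,"rx":-0.231,"ry":-0.242,"rz":1.226},{"tx":0.028,"ty":-0.327,"tz":0.1,"rx":-0.231,"ry":-0.242,"rz":1.226}]'

```text
clock: 11.75
position: [546.3, -283.9, 160.5]
orientation: [-0.0, 0.072, 0.997, 0.001]
wrist_force: [0.2, 0.1, -3.2]
gripper_width: 49.6
finger_force: 30.0
```

```bash
python3 - <<'E'
from h import *
import pickle
s=env.read_state(); print(s["position"],s["orientation"],s["joints"].round(2),s["wrist_force"])
c=cam("wrist"); pickle.dump(c,open("w4.pkl","wb"))
k=np.load("fit.npz")["rack"]
def W(P):
    a,b=np.cos(k[2]),np.sin(k[2]); return [[k[0]+a*x-b*y,k[1]+b*x+a*y,z] for x,y,z in P]
print(proj(c,W([[-90,-30,8],[-90,30,8],[90,-30,8],[90,30,8],[0,-16,38],[0,16,38]])).round(1))
cv2.imwrite("pics/w4.png",crop(c,60,130,500,800,400) )
E
```

```text
[ 546.3086343  -283.90558478  160.49146597] [-2.40505740e-04  7.20919962e-02  9.97397565e-01  8.85140830e-04] [-0.68  0.32  1.54  0.    1.28 -2.1 ] [ 0.21064362  0.06361571 -3.21500184]
[[279.3 135. ]
 [346.7 135. ]
 [284.5 317. ]
 [342.3 317. ]
 [294.8 241.3]
 [331.2 241.3]]
```

View pics/w4.png

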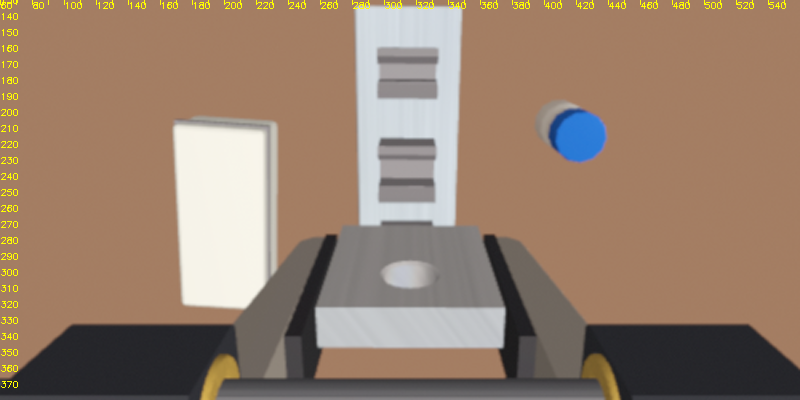

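The wrist view shows the plate gripped square. The rack runs straight up the picture: narrow slot at rows 160–190, middle slot at rows 215–256, and the white box and vial clear on either side. A row intensity profile will locate the slot edges.

```bash
python3 - <<'E'
from h import *
import pickle
c=pickle.load(open("w4.pkl","rb")); g=c["img"].mean(2)
v=g[:,300:325].mean(1); print([(r,int(v[r])) for r in range(130,274)])
u=g[224:228].mean(0); print("cols",[int(x) for x in u[270:360]])
k=np.load("fit.npz")["rack"]
def W(P):
    a,b=np.cos(k[2]),np.sin(k[2]); return [[k[0]+a*x-b*y,k[1]+b*x+a*y,z] for x,y,z in P]
for n,x0,w in(("narrow",-55,4.5),("mid",0,7.5)):
  for lab,dx,z in (("floor-",-w,14),("floor+",w,14),("top in-",-w-4,38),("top in+",w+4,38),("flare bottom+",w,34)):
    print(n,lab,proj(c,W([[x0+dx,0,z]]))[0].round(1))
E
```

```text
[(130, 129), (131, 129), (132, 131), (133, 154), (134, 196), (135, 213), (136, 217), (137, 217), (138, 217), (139, 217), (140, 217), (141, 217), (142, 217), (143, 217), (144, 217), (145, 217), (146, 217), (147, 217), (148, 217), (149, 217), (150, 216), (151, 216), (152, 216), (153, 216), (154, 216), (155, 216), (156, 216), (157, 216), (158, 214), (159, 189), (160, 163), (161, 156), (162, 155), (163, 155), (164, 152), (165, 130), (166, 116), (167, 114), (168, 116), (169, 132), (170, 156), (171, 164), (172, 165), (173, 165), (174, 165), (175, 165), (176, 165), (177, 165), (178, 162), (179, 129), (180, 110), (181, 138), (182, 144), (183, 141), (184, 141), (185, 141), (186, 141), (187, 141), (188, 141), (189, 141), (190, 145), (191, 173), (192, 205), (193, 215), (194, 216), (195, 216), (196, 216), (197, 216), (198, 216), (199, 216), (200, 216), (201, 216), (202, 216), (203, 216), (204, 216), (205, 216), (206, 216), (207, 216), (208, 216), (209, 216), (210, 216), (211, 216), (212, 216), (213, 216), (214, 216), (215, 206), (216, 158), (217, 104), (218, 95), (219, 95), (220, 100), (221, 131
[... 662 characters left out ...]
9, 129, 129, 129, 129, 129, 131, 156, 191, 210, 213, 213, 213, 214, 216, 217, 217, 217, 215, 202, 170, 147, 144, 144, 144, 144, 144, 144, 144, 144, 144, 145, 144, 144, 144, 144, 144, 144, 144, 145, 144, 144, 144, 144, 144, 146, 147, 147, 147, 147, 147, 147, 147, 147, 147, 150, 176, 205, 216, 217, 217, 218, 218, 218, 220, 221, 220, 219, 216, 190, 143, 130, 129, 129, 129, 129, 129, 129, 129, 129, 129, 129, 129, 129]
narrow floor- [313.  170.3]
narrow floor+ [313.1 180.5]
narrow top in- [312.8 167.3]
narrow top in+ [312.9 188. ]
narrow flare bottom+ [312.9 182.7]
mid floor- [313.2 226.8]
mid floor+ [313.2 242.1]
mid top in- [313.  228.5]
mid top in+ [313.1 253.8]
mid flare bottom+ [313.1 248.1]
```

```bash
cat > inhand.py <<'E'
from h import *
import pickle
from scipy.optimize import least_squares
def inhand(c,th,wid,rt,rb,rf=None):
    # rows of hole-face top edge, bottom edge, far top edge; near-face tool x sign +
    s=env.read_state(); p=s["position"]; t=rot(s["orientation"])
    e=np.array([78.65,.08,-159.8]); q=t.inv()*rot(c["attitude"])
    c2=dict(c,eye=e,attitude=np.roll(q.as_quat(),1))
    def f(x):
        top=lambda d:np.array([x[0]+d*np.cos(x[2]),0,x[1]-d*np.sin(x[2])])
        ax=np.array([np.sin(x[2]),0,np.cos(x[2])]) # down the plate
        n=np.array([np.cos(x[2]),0,-np.sin(x[2])])
        h=np.array([x[0],0,x[1]])
        pts=[h+n*th/2-20*ax,h+n*th/2+40*ax,h-n*th/2-20*ax]
        r=proj(c2,pts)[:,1]; return r-np.array([rt,rb,rf])
    return least_squares(f,[0,-10,0]).x
if __name__=="__main__":
    c=pickle.load(open("w4.pkl","rb")); g=c["img"].mean(2)
    v=g[:,270:295].mean(1); print([(r,int(v[r])) for r in range(255,360)])
    print("hole in tool: x,z,tilt",inhand(c,12,50,321.9,271.3,346.9))
E
python3 inhand.py
```

```text
[(255, 165), (256, 165), (257, 165), (258, 165), (259, 165), (260, 165), (261, 165), (262, 165), (263, 165), (264, 165), (265, 165), (266, 165), (267, 165), (268, 165), (269, 164), (270, 155), (271, 137), (272, 127), (273, 126), (274, 126), (275, 125), (276, 124), (277, 123), (278, 122), (279, 122), (280, 122), (281, 123), (282, 124), (283, 124), (284, 125), (285, 125), (286, 125), (287, 125), (288, 125), (289, 126), (290, 126), (291, 126), (292, 126), (293, 126), (294, 126), (295, 126), (296, 126), (297, 126), (298, 126), (299, 126), (300, 126), (301, 126), (302, 126), (303, 126), (304, 126), (305, 126), (306, 126), (307, 126), (308, 126), (309, 126), (310, 126), (311, 126), (312, 127), (313, 127), (314, 127), (315, 127), (316, 127), (317, 127), (318, 127), (319, 127), (320, 127), (321, 136), (322, 182), (323, 198), (324, 199), (325, 199), (326, 199), (327, 198), (328, 198), (329, 198), (330, 198), (331, 198), (332, 198), (333, 198), (334, 198), (335, 198), (336, 197), (337, 197), (338, 197), (339, 197), (340, 197), (341, 198), (342, 198), (343, 198), (344, 198), (345, 197), (346, 187), (347, 156), (348, 132), (349, 129), (350, 129), (351, 129), (352, 129), (353, 129), (354, 129), (355, 129), (356, 129), (357, 129), (358, 129), (359, 129)]
hole in tool: x,z,tilt [ 2.16641641e+00 -1.37828929e+01 -8.07055942e-04]
```

Call:
servo_tool --steps '[{"tx":0.002,"ty":-0.0005,"tz":-0.03,"rx":0,"ry":0,"rz":0},{"tx":0.002,"ty":-0.0005,"tz":-0.06,"rx":0,"ry":0,"rz":0},{"tx":0.002,"ty":-0.0005,"tz":-0.08,"rx":0,"ry":0,"rz":0},{"tx":0.002,"ty":-0.0005,"tz":-0.09,"rx":0,"ry":0,"rz":0},{"tx":0.002,"ty":-0.0005,"tz":-0.095,"rx":0,"ry":0,"rz":0},{"tx":0.002,"ty":-0.0005,"tz":-0.1,"rx":0,"ry":0,"rz":0},{"tx":0.002,"ty":-0.0005,"tz":-0.104,"rx":0,"ry":0,"rz":0},{"tx":0.002,"ty":-0.0005,"tz":-0.108,"rx":0,"ry":0,"rz":0},{"tx":0.002,"ty":-0.0005,"tz":-0.108,"rx":0,"ry":0,"rz":0},{"tx":0.002,"ty":-0.0005,"tz":-0.108,"rx":0,"ry":0,"rz":0}]'

```text
clock: 13.05
position: [548.8, -285.2, 52.9]
orientation: [0.0, 0.071, 0.997, 0.0]
wrist_force: [0.8, -0.2, -2.9]
gripper_width: 49.5
finger_force: 30.0
```

Call:
servo_tool --steps '[{"tx":0,"ty":0,"tz":-0.002,"rx":0,"ry":0,"rz":0},{"tx":0,"ty":0,"tz":-0.004,"rx":0,"ry":0,"rz":0},{"tx":0,"ty":0,"tz":-0.006,"rx":0,"ry":0,"rz":0},{"tx":0,"ty":0,"tz":-0.008,"rx":0,"ry":0,"rz":0},{"tx":0,"ty":0,"tz":-0.0095,"rx":0,"ry":0,"rz":0},{"tx":0,"ty":0,"tz":-0.011,"rx":0,"ry":0,"rz":0},{"tx":0,"ty":0,"tz":-0.012,"rx":0,"ry":0,"rz":0},{"tx":0,"ty":0,"tz":-0.012,"rx":0,"ry":0,"rz":0},{"tx":0,"ty":0,"tz":-0.012,"rx":0,"ry":0,"rz":0},{"tx":0,"ty":0,"tz":-0.012,"rx":0,"ry":0,"rz":0}]'

```text
clock: 14.3
position: [548.8, -285.2, 40.9]
orientation: [0.0, 0.071, 0.997, 0.0]
wrist_force: [-0.5, 0.2, -1.9]
gripper_width: 49.9
finger_force: 30.0
```

Call:
servo_tool --steps '[{"tx":0,"ty":0,"tz":-0.0003,"rx":0,"ry":0,"rz":0},{"tx":0,"ty":0,"tz":-0.0006,"rx":0,"ry":0,"rz":0},{"tx":0,"ty":0,"tz":-0.001,"rx":0,"ry":0,"rz":0},{"tx":0,"ty":0,"tz":-0.001,"rx":0,"ry":0,"rz":0},{"tx":0,"ty":0,"tz":-0.001,"rx":0,"ry":0,"rz":0},{"tx":0,"ty":0,"tz":-0.001,"rx":0,"ry":0,"rz":0},{"tx":0,"ty":0,"tz":-0.001,"rx":0,"ry":0,"rz":0},{"tx":0,"ty":0,"tz":-0.001,"rx":0,"ry":0,"rz":0},{"tx":0,"ty":0,"tz":-0.001,"rx":0,"ry":0,"rz":0},{"tx":0,"ty":0,"tz":-0.001,"rx":0,"ry":0,"rz":0}]'

```text
clock: 15.55
position: [548.9, -285.2, 40.9]
orientation: [0.0, 0.071, 0.997, 0.0]
wrist_force: [-3.2, 3.3, 7.0]
gripper_width: 49.9
finger_force: 30.0
```

Call:
servo_tool --fingers 0.064 --steps '[{"tx":0,"ty":0,"tz":0,"rx":0,"ry":0,"rz":0},{"tx":0,"ty":0,"tz":0,"rx":0,"ry":0,"rz":0},{"tx":0,"ty":0,"tz":0,"rx":0,"ry":0,"rz":0},{"tx":0,"ty":0,"tz":0,"rx":0,"ry":0,"rz":0},{"tx":0,"ty":0,"tz":0,"rx":0,"ry":0,"rz":0},{"tx":0,"ty":0,"tz":0.01,"rx":0,"ry":0,"rz":0},{"tx":0,"ty":0,"tz":0.03,"rx":0,"ry":0,"rz":0},{"tx":0,"ty":0,"tz":0.06,"rx":0,"ry":0,"rz":0},{"tx":0,"ty":0,"tz":0.1,"rx":0,"ry":0,"rz":0},{"tx":0,"ty":0,"tz":0.12,"rx":0,"ry":0,"rz":0}]'

```text
clock: 16.8
position: [550.0, -286.2, 164.1]
orientation: [0.003, 0.071, 0.997, -0.002]
wrist_force: [-1.0, 0.0, 0.6]
gripper_width: 64.0
finger_force: 0.0
```

```bash
python3 - <<'E'
from plan import *
import pickle
s=env.read_state(); print(s["position"],s["gripper_width"],s["wrist_force"])
c=cam("wrist"); pickle.dump(c,open("w5.pkl","wb")); cv2.imwrite("pics/w5.png",c["img"][:,:,::-1])
# hovering & grasp for thick: s=70+9
h=tcp(79,-3,gx=0,back=90); rows([h]); print(h[0],tcp(79,-3)[0])
E
```

```text
[ 550.04670628 -286.16670605  164.07760631] 63.9505704843454 [-1.00357922  0.02991472  0.57857399]
-0.0762 0.5595 -0.0460  -0.530 -0.562 -1.178
[474.62262413 272.74117814 119.85403499] [486.04200845 213.61201963  52.97100069]
```

View pics/w5.png

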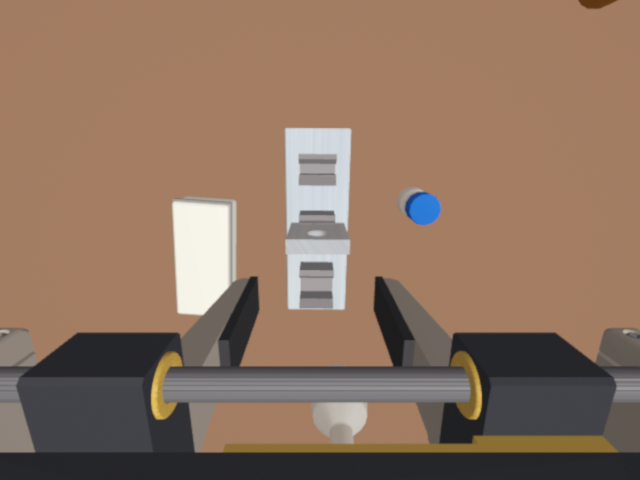

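The thin plate stands in the middle slot, upright and centred at cols 288–348, hole up. Next is the thick plate.

Call:
servo_tool --fingers 0.08 --steps '[{"tx":0,"ty":0.03,"tz":0.05,"rx":0,"ry":0,"rz":0},{"tx":-0.008,"ty":0.085,"tz":0.08,"rx":-0.053,"ry":-0.056,"rz":-0.118},{"tx":-0.016,"ty":0.14,"tz":0.08,"rx":-0.106,"ry":-0.112,"rz":-0.236},{"tx":-0.024,"ty":0.195,"tz":0.08,"rx":-0.159,"ry":-0.169,"rz":-0.353},{"tx":-0.032,"ty":0.25,"tz":0.08,"rx":-0.212,"ry":-0.225,"rz":-0.471},{"tx":-0.04,"ty":0.305,"tz":0.08,"rx":-0.265,"ry":-0.281,"rz":-0.589},{"tx":-0.048,"ty":0.36,"tz":0.08,"rx":-0.318,"ry":-0.337,"rz":-0.707},{"tx":-0.056,"ty":0.415,"tz":0.08,"rx":-0.371,"ry":-0.393,"rz":-0.825},{"tx":-0.064,"ty":0.47,"tz":0.08,"rx":-0.424,"ry":-0.45,"rz":-0.942},{"tx":-0.07,"ty":0.51,"tz":0.08,"rx":-0.477,"ry":-0.506,"rz":-1.06}]'

```text
clock: 18.1
position: [481.7, 204.6, 239.8]
orientation: [0.25, 0.549, 0.771, -0.204]
wrist_force: [1.8, -0.8, 0.6]
gripper_width: 79.7
finger_force: 0.0
```

```bash
python3 - <<'E'
from plan import *
s=env.read_state(); print(s["position"],s["joints"].round(2))
rows([tcp(79,-3,back=90)])
E
```

```text
[481.74663937 204.62169565 239.81563016] [ 0.52  0.21  1.64 -0.63  1.5   0.3 ]
-0.0071 0.0681 -0.1200  -0.064 -0.059 -0.128
```

Call:
servo_tool --steps '[{"tx":-0.004,"ty":0.03,"tz":0,"rx":-0.03,"ry":-0.03,"rz":-0.06},{"tx":-0.006,"ty":0.055,"tz":-0.03,"rx":-0.064,"ry":-0.059,"rz":-0.128},{"tx":-0.006,"ty":0.055,"tz":-0.08,"rx":-0.064,"ry":-0.059,"rz":-0.128},{"tx":-0.006,"ty":0.055,"tz":-0.12,"rx":-0.064,"ry":-0.059,"rz":-0.128},{"tx":-0.006,"ty":0.055,"tz":-0.12,"rx":-0.064,"ry":-0.059,"rz":-0.128},{"tx":-0.006,"ty":0.055,"tz":-0.12,"rx":-0.064,"ry":-0.059,"rz":-0.128},{"tx":-0.006,"ty":0.055,"tz":-0.12,"rx":-0.064,"ry":-0.059,"rz":-0.128},{"tx":-0.006,"ty":0.055,"tz":-0.12,"rx":-0.064,"ry":-0.059,"rz":-0.128},{"tx":-0.006,"ty":0.055,"tz":-0.12,"rx":-0.064,"ry":-0.059,"rz":-0.128},{"tx":-0.006,"ty":0.055,"tz":-0.12,"rx":-0.064,"ry":-0.059,"rz":-0.128}]'

```text
clock: 19.35
position: [476.4, 258.4, 120.0]
orientation: [0.275, 0.593, 0.722, -0.227]
wrist_force: [0.3, -0.3, 1.0]
gripper_width: 80.2
finger_force: 0.0
```

```bash
python3 - <<'E'
from plan import *
s=env.read_state(); print(s["position"],s["wrist_force"])
rows([tcp(79,-3,back=90),tcp(79,-3)])
c=cam("wrist")
uz=np.array([-.669,0,.743]);ux=np.array([.743,0,.669]); h=np.array([0,0,12])+79*ux-3*uz
pts=[h+np.array([0,y,0])+20*uz+x*ux for y,x in((-21,9),(21,9),(-21,-9),(21,-9))]
q=proj(c,[W(v) for v in pts]); print(q.round(1))
im=np.ascontiguousarray(c["img"][:,:,::-1])
for u,v in q: cv2.drawMarker(im,(int(u),int(v)),(0,0,255),0,8,1)
cv2.imwrite("pics/w6.png",cv2.resize(im[120:420,160:480],None,fx=2,fy=2))
E
```

```text
[476.43757926 258.37864099 119.95475772] [ 0.27057129 -0.30332667  0.96832884]
-0.0018 0.0144 -0.0001  -0.003 -0.003 -0.004
0.0096 -0.0448 -0.0670  -0.003 -0.003 -0.004
[[285.4 267.4]
 [348.9 267.7]
 [284.9 241.2]
 [349.8 241.5]]
```

View pics/w6.png

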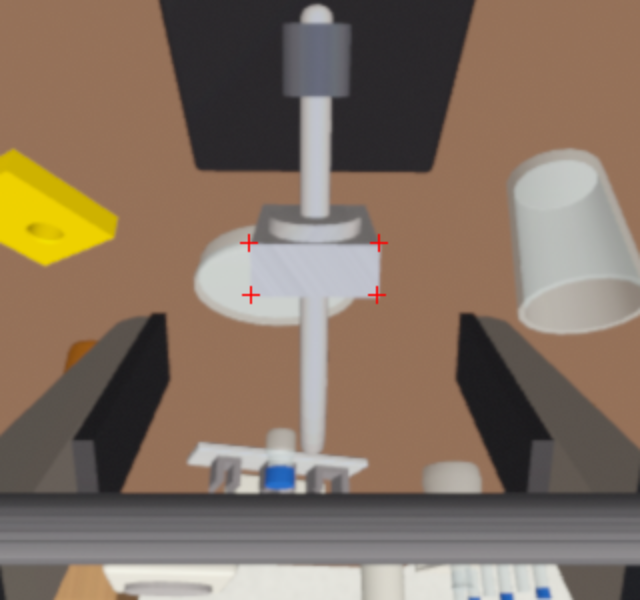

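The marks fit the thick plate's top face, and it still lies against the shoulder. Approaching and gripping.

Call:
servo_tool --steps '[{"tx":-0.002,"ty":0.0144,"tz":0,"rx":-0.003,"ry":-0.003,"rz":-0.004},{"tx":-0.001,"ty":0.01,"tz":-0.005,"rx":-0.003,"ry":-0.003,"rz":-0.004},{"tx":0.001,"ty":0,"tz":-0.0163,"rx":-0.003,"ry":-0.003,"rz":-0.004},{"tx":0.003,"ty":-0.01,"tz":-0.0276,"rx":-0.003,"ry":-0.003,"rz":-0.004},{"tx":0.005,"ty":-0.02,"tz":-0.0389,"rx":-0.003,"ry":-0.003,"rz":-0.004},{"tx":0.007,"ty":-0.03,"tz":-0.0502,"rx":-0.003,"ry":-0.003,"rz":-0.004},{"tx":0.0088,"ty":-0.04,"tz":-0.0615,"rx":-0.003,"ry":-0.003,"rz":-0.004},{"tx":0.0098,"ty":-0.0448,"tz":-0.067,"rx":-0.003,"ry":-0.003,"rz":-0.004},{"tx":0.0098,"ty":-0.0448,"tz":-0.067,"rx":-0.003,"ry":-0.003,"rz":-0.004},{"tx":0.0098,"ty":-0.0448,"tz":-0.067,"rx":-0.003,"ry":-0.003,"rz":-0.004}]'

```text
clock: 20.65
position: [486.5, 214.0, 53.1]
orientation: [0.277, 0.594, 0.72, -0.228]
wrist_force: [-0.2, 0.0, -0.3]
gripper_width: 80.3
finger_force: 0.0
```

Call:
servo_tool --fingers 0.037 --steps '[{"tx":0,"ty":0,"tz":0,"rx":0,"ry":0,"rz":0},{"tx":0,"ty":0,"tz":0,"rx":0,"ry":0,"rz":0},{"tx":0,"ty":0,"tz":0,"rx":0,"ry":0,"rz":0},{"tx":0,"ty":0,"tz":0,"rx":0,"ry":0,"rz":0},{"tx":0,"ty":0,"tz":0,"rx":0,"ry":0,"rz":0},{"tx":0,"ty":0,"tz":0,"rx":0,"ry":0,"rz":0},{"tx":0,"ty":0,"tz":0,"rx":0,"ry":0,"rz":0},{"tx":0,"ty":0,"tz":0,"rx":0,"ry":0,"rz":0},{"tx":0,"ty":0,"tz":0,"rx":0,"ry":0,"rz":0},{"tx":0,"ty":0,"tz":0,"rx":0,"ry":0,"rz":0}]'

```text
clock: 21.9
position: [486.1, 213.5, 52.7]
orientation: [0.276, 0.594, 0.72, -0.228]
wrist_force: [-1.0, 0.2, 1.6]
gripper_width: 41.7
finger_force: 30.0
```

```bash
python3 - <<'E'
from plan import *
P0=tcp(79,-3); s=env.read_state(); print(s["position"]-P0[0],s["wrist_force"],s["torque"],s["gripper_width"],(P0[1]*rot(s["orientation"]).inv()).as_rotvec())
rows([tcp(79,-1.5),tcp(79,0)]+[tcp(a) for a in np.linspace(79,115,8)[1:]],P0)
E
```

```text
[ 0.06591502 -0.07256115 -0.24180788] [-0.96239121  0.20729778  1.61189075] [ 0.2580526   0.15072232 -0.12639149] 41.716415620558976 [ 0.0003215  -0.00048029 -0.00010505]
-0.0002 0.0010 0.0011  0.000 0.000 0.000
-0.0004 0.0020 0.0022  0.000 0.000 0.000
0.0003 -0.0018 0.0057  0.000 0.000 0.000
0.0011 -0.0055 0.0091  0.000 0.000 0.000
0.0018 -0.0093 0.0126  0.000 0.000 0.000
0.0025 -0.0130 0.0160  0.000 0.000 0.000
0.0032 -0.0168 0.0194  0.000 0.000 0.000
0.0040 -0.0205 0.0229  0.000 0.000 0.000
0.0047 -0.0243 0.0263  0.000 0.000 0.000
```

Call:
servo_tool --steps '[{"tx":-0.0002,"ty":0.001,"tz":0.0011,"rx":0,"ry":0,"rz":0},{"tx":-0.0004,"ty":0.002,"tz":0.0022,"rx":0,"ry":0,"rz":0},{"tx":0.0003,"ty":-0.0018,"tz":0.0057,"rx":0,"ry":0,"rz":0},{"tx":0.0011,"ty":-0.0055,"tz":0.0091,"rx":0,"ry":0,"rz":0},{"tx":0.0018,"ty":-0.0093,"tz":0.0126,"rx":0,"ry":0,"rz":0},{"tx":0.0025,"ty":-0.013,"tz":0.016,"rx":0,"ry":0,"rz":0},{"tx":0.0032,"ty":-0.0168,"tz":0.0194,"rx":0,"ry":0,"rz":0},{"tx":0.004,"ty":-0.0205,"tz":0.0229,"rx":0,"ry":0,"rz":0},{"tx":0.0047,"ty":-0.0243,"tz":0.0263,"rx":0,"ry":0,"rz":0},{"tx":0.0047,"ty":-0.0243,"tz":0.0263,"rx":0,"ry":0,"rz":0}]'

```text
clock: 23.15
position: [491.1, 189.0, 79.3]
orientation: [0.276, 0.594, 0.72, -0.228]
wrist_force: [-0.1, 0.2, -4.4]
gripper_width: 42.3
finger_force: 30.0
```

```bash
python3 - <<'E'
from plan import *
P0=tcp(115); s=env.read_state(); print(s["position"]-P0[0],s["wrist_force"],s["torque"],s["gripper_width"],(P0[1]*rot(s["orientation"]).inv()).as_rotvec())
rows([tcp(a) for a in np.linspace(115,151.65,11)[1:]],P0);print()
rows([tcp(a) for a in np.linspace(151.65,188.3,11)[1:]],tcp(151.65));print()
rows([tcp(a) for a in np.linspace(188.3,284,10)[1:]],tcp(188.3))
E
```

```text
[ 0.32371145 -0.26752029  0.0576164 ] [-0.11647184  0.23049954 -4.4437662 ] [ 0.73967899  0.15918106 -0.00967727] 42.33230740646991 [-1.61299316e-05  1.20474112e-04  2.10242536e-04]
0.0004 -0.0022 0.0019  0.051 0.010 -0.000
0.0009 -0.0046 0.0037  0.103 0.020 -0.000
0.0013 -0.0070 0.0054  0.154 0.030 -0.000
0.0018 -0.0095 0.0070  0.206 0.040 -0.000
0.0023 -0.0120 0.0084  0.257 0.050 0.000
0.0028 -0.0147 0.0097  0.308 0.060 -0.000
0.0034 -0.0174 0.0108  0.360 0.069 -0.000
0.0039 -0.0202 0.0118  0.411 0.079 -0.000
0.0044 -0.0230 0.0127  0.463 0.089 -0.000
0.0050 -0.0258 0.0134  0.514 0.099 -0.000

0.0006 -0.0029 0.0005  0.051 0.010 0.000
0.0011 -0.0058 0.0009  0.103 0.020 0.000
0.0017 -0.0087 0.0012  0.154 0.030 0.000
0.0022 -0.0116 0.0012  0.206 0.040 -0.000
0.0028 -0.0146 0.0012  0.257 0.050 -0.000
0.0034 -0.0175 0.0009  0.308 0.060 -0.000
0.0039 -0.0204 0.0005  0.360 0.069 0.000
0.0045 -0.0233 0.0000  0.411 0.079 -0.000
0.0050 -0.0261 -0.0007  0.463 0.089 -0.000
0.0056 -0.0289 -0.0015  0.514 0.099 -0.000

0.0019 -0.0099 -0.0033  0.000 0.000 0.000
0.0038 -0.0198 -0.0065  0.000 0.000 0.000
0.0057 -0.0298 -0.0098  0.000 0.000 0.000
0.0077 -0.0397 -0.0131  0.000 0.000 0.000
0.0096 -0.0496 -0.0164  0.000 0.000 0.000
0.0115 -0.0595 -0.0197  0.000 0.000 0.000
0.0134 -0.0695 -0.0230  0.000 0.000 0.000
0.0153 -0.0794 -0.0263  0.000 0.000 0.000
0.0173 -0.0893 -0.0295  0.000 0.000 0.000
```

Call:
servo_tool --steps '[{"tx":0.0004,"ty":-0.0022,"tz":0.0019,"rx":0.051,"ry":0.01,"rz":0},{"tx":0.0009,"ty":-0.0046,"tz":0.0037,"rx":0.103,"ry":0.02,"rz":0},{"tx":0.0013,"ty":-0.007,"tz":0.0054,"rx":0.154,"ry":0.03,"rz":0},{"tx":0.0018,"ty":-0.0095,"tz":0.007,"rx":0.206,"ry":0.04,"rz":0},{"tx":0.0023,"ty":-0.012,"tz":0.0084,"rx":0.257,"ry":0.05,"rz":0},{"tx":0.0028,"ty":-0.0147,"tz":0.0097,"rx":0.308,"ry":0.06,"rz":0},{"tx":0.0034,"ty":-0.0174,"tz":0.0108,"rx":0.36,"ry":0.069,"rz":0},{"tx":0.0039,"ty":-0.0202,"tz":0.0118,"rx":0.411,"ry":0.079,"rz":0},{"tx":0.0044,"ty":-0.023,"tz":0.0127,"rx":0.463,"ry":0.089,"rz":0},{"tx":0.005,"ty":-0.0258,"tz":0.0134,"rx":0.514,"ry":0.099,"rz":0}]'

```text
clock: 24.4
position: [495.5, 163.2, 92.4]
orientation: [0.08, 0.633, 0.767, -0.067]
wrist_force: [-0.4, -0.3, -4.2]
gripper_width: 41.7
finger_force: 30.0
```

Call:
servo_tool --steps '[{"tx":0.0006,"ty":-0.0029,"tz":0.0005,"rx":0.051,"ry":0.01,"rz":0},{"tx":0.0011,"ty":-0.0058,"tz":0.0009,"rx":0.103,"ry":0.02,"rz":0},{"tx":0.0017,"ty":-0.0087,"tz":0.0012,"rx":0.154,"ry":0.03,"rz":0},{"tx":0.0022,"ty":-0.0116,"tz":0.0012,"rx":0.206,"ry":0.04,"rz":0},{"tx":0.0028,"ty":-0.0146,"tz":0.0012,"rx":0.257,"ry":0.05,"rz":0},{"tx":0.0034,"ty":-0.0175,"tz":0.0009,"rx":0.308,"ry":0.06,"rz":0},{"tx":0.0039,"ty":-0.0204,"tz":0.0005,"rx":0.36,"ry":0.069,"rz":0},{"tx":0.0045,"ty":-0.0233,"tz":0,"rx":0.411,"ry":0.079,"rz":0},{"tx":0.005,"ty":-0.0261,"tz":-0.0007,"rx":0.463,"ry":0.089,"rz":0},{"tx":0.0056,"ty":-0.0289,"tz":-0.0015,"rx":0.514,"ry":0.099,"rz":0}]'

```text
clock: 25.65
position: [501.0, 134.1, 90.7]
orientation: [-0.121, 0.628, 0.762, 0.099]
wrist_force: [-0.5, 0.0, -3.3]
gripper_width: 42.0
finger_force: 30.0
```

```bash
python3 - <<'E'
from plan import *
P0=tcp(188.3); s=env.read_state(); print(s["position"]-P0[0],s["wrist_force"],s["torque"],s["gripper_width"],(P0[1]*rot(s["orientation"]).inv()).as_rotvec())
E
```

```text
[-0.33495781 -0.49274582 -0.40753263] [-5.01912428e-01  2.40592967e-03 -3.25053465e+00] [-0.31259239 -0.0583146   0.03434534] 41.951214107254984 [ 6.90519343e-05 -7.85897066e-04 -1.36919845e-03]
```

Call:
servo_tool --steps '[{"tx":0.0019,"ty":-0.0099,"tz":-0.0031,"rx":0,"ry":0,"rz":0},{"tx":0.0038,"ty":-0.0198,"tz":-0.0063,"rx":0,"ry":0,"rz":0},{"tx":0.0058,"ty":-0.0298,"tz":-0.0096,"rx":0,"ry":0,"rz":0},{"tx":0.0078,"ty":-0.0397,"tz":-0.0129,"rx":0,"ry":0,"rz":0},{"tx":0.0097,"ty":-0.0496,"tz":-0.0162,"rx":0,"ry":0,"rz":0},{"tx":0.0116,"ty":-0.0595,"tz":-0.0195,"rx":0,"ry":0,"rz":0},{"tx":0.0135,"ty":-0.0695,"tz":-0.0228,"rx":0,"ry":0,"rz":0},{"tx":0.0155,"ty":-0.0794,"tz":-0.0261,"rx":0,"ry":0,"rz":0},{"tx":0.0174,"ty":-0.0893,"tz":-0.0293,"rx":0,"ry":0,"rz":0},{"tx":0.0174,"ty":-0.0893,"tz":-0.0293,"rx":0,"ry":0,"rz":0}]'

```text
clock: 26.9
position: [519.0, 44.6, 61.4]
orientation: [-0.12, 0.629, 0.762, 0.1]
wrist_force: [0.1, -0.9, -3.7]
gripper_width: 41.6
finger_force: 30.0
```

```bash
python3 - <<'E'
from h import *
s=env.read_state(); p=s["position"]; r0=rot(s["orientation"]); print(p,s["wrist_force"],s["joints"].round(2))
k=np.load("fit.npz")["rack"]; th=k[2]+np.pi/2
Y=np.array([np.cos(th),np.sin(th),0]); Z=np.array([0,0,-1]); X=np.cross(Y,Z)
print((R.from_matrix(np.c_[X,Y,Z])*r0.inv()).as_rotvec())
slot=k[:2]+(55-1.2)*np.array([np.cos(k[2]),np.sin(k[2])])+.8*Y[:2]; print(slot,(slot-p[:2])/1000)
E
```

```text
[518.95057339  44.5787259   61.3587613 ] [ 0.11727012 -0.87029082 -3.68805306] [-0.32  0.28  1.84  0.29  1.19 -0.64]
[-0.23111194 -0.24198132  1.22634651]
[ 600.61976302 -291.99257216] [ 0.08166919 -0.3365713 ]
```

Call:
servo_tool --steps '[{"tx":0.002,"ty":-0.01,"tz":0.05,"rx":0,"ry":0,"rz":0},{"tx":0.012,"ty":-0.04,"tz":0.1,"rx":-0.03,"ry":-0.031,"rz":0.157},{"tx":0.024,"ty":-0.09,"tz":0.12,"rx":-0.06,"ry":-0.062,"rz":0.314},{"tx":0.036,"ty":-0.14,"tz":0.12,"rx":-0.09,"ry":-0.094,"rz":0.476},{"tx":0.048,"ty":-0.19,"tz":0.12,"rx":-0.12,"ry":-0.125,"rz":0.636},{"tx":0.06,"ty":-0.24,"tz":0.11,"rx":-0.15,"ry":-0.157,"rz":0.796},{"tx":0.072,"ty":-0.29,"tz":0.105,"rx":-0.18,"ry":-0.188,"rz":0.955},{"tx":0.082,"ty":-0.337,"tz":0.1,"rx":-0.21,"ry":-0.22,"rz":1.115},{"tx":0.082,"ty":-0.337,"tz":0.1,"rx":-0.231,"ry":-0.242,"rz":1.226},{"tx":0.082,"ty":-0.337,"tz":0.1,"rx":-0.231,"ry":-0.242,"rz":1.226}]'

```text
clock: 28.15
position: [600.4, -291.1, 161.1]
orientation: [-0.001, 0.072, 0.997, 0.001]
wrist_force: [0.5, 0.3, -4.9]
gripper_width: 41.8
finger_force: 30.0
```

```bash
python3 - <<'E'
from h import *
import pickle
s=env.read_state(); print(s["position"],s["orientation"],s["wrist_force"])
c=cam("wrist"); pickle.dump(c,open("w7.pkl","wb")); a=cam("scene"); print("flask",onz(a,(204,258),0))
k=np.load("fit.npz")["rack"]
def W(P):
    A,b=np.cos(k[2]),np.sin(k[2]); return [[k[0]+A*x-b*y,k[1]+b*x+A*y,z] for x,y,z in P]
for lab,dx,z in (("floor-",-10.5,14),("floor+",10.5,14),("flare bottom-",-10.5,34),("slab -90",-145,8)): print(lab,proj(c,W([[55+dx,0,z]]))[0].round(1))
g=c["img"].mean(2)
v=g[:,308:322].mean(1); print([(r,int(v[r])) for r in range(190,280)])
w=g[:,278:295].mean(1); print([(r,int(w[r])) for r in range(260,365)])
cv2.imwrite("pics/w7.png",crop(c,180,110,300,800,600))
E
```

```text
[ 600.43586811 -291.07545415  161.09043385] [-5.38672052e-04  7.21528118e-02  9.97392996e-01  9.45228271e-04] [ 0.46506258  0.28789462 -4.93461335]
flask [ 738.42864201 -291.00690109    0.        ]
floor- [312.5 224. ]
floor+ [312.5 245.4]
flare bottom- [312.3 228.9]
slab -90 [312.1  67.5]
[(190, 179), (191, 153), (192, 140), (193, 139), (194, 143), (195, 173), (196, 204), (197, 213), (198, 214), (199, 214), (200, 214), (201, 214), (202, 214), (203, 214), (204, 214), (205, 214), (206, 214), (207, 214), (208, 214), (209, 214), (210, 214), (211, 214), (212, 211), (213, 170), (214, 113), (215, 95), (216, 94), (217, 99), (218, 129), (219, 149), (220, 154), (221, 154), (222, 153), (223, 141), (224, 122), (225, 115), (226, 126), (227, 151), (228, 161), (229, 162), (230, 162), (231, 162), (232, 162), (233, 162), (234, 162), (235, 162), (236, 162), (237, 162), (238, 162), (239, 162), (240, 162), (241, 162), (242, 162), (243, 159), (244, 133), (245, 104), (246, 95), (247, 94), (248, 96), (249, 112), (250, 136), (251, 141), (252, 140), (253, 140), (254, 139), (255, 140), (256, 139), (257, 138)
[... 826 characters left out ...]
26), (307, 126), (308, 126), (309, 126), (310, 125), (311, 126), (312, 126), (313, 126), (314, 126), (315, 125), (316, 126), (317, 128), (318, 146), (319, 184), (320, 196), (321, 197), (322, 197), (323, 197), (324, 197), (325, 197), (326, 197), (327, 197), (328, 197), (329, 197), (330, 197), (331, 197), (332, 197), (333, 197), (334, 197), (335, 197), (336, 197), (337, 197), (338, 197), (339, 198), (340, 198), (341, 198), (342, 198), (343, 199), (344, 199), (345, 199), (346, 199), (347, 199), (348, 199), (349, 199), (350, 199), (351, 199), (352, 199), (353, 199), (354, 199), (355, 188), (356, 156), (357, 131), (358, 127), (359, 127), (360, 127), (361, 127), (362, 127), (363, 127), (364, 127)]
```

View pics/w7.png

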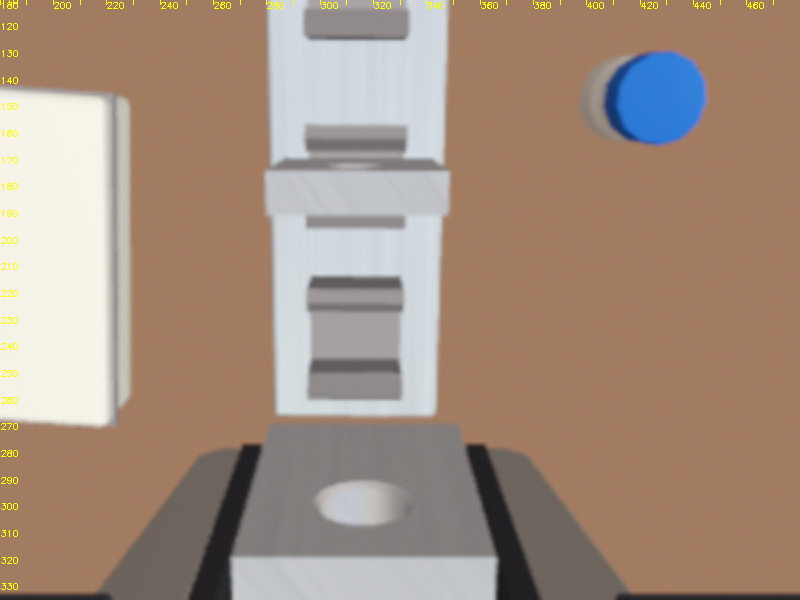

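The thin plate stands fully down in the middle slot at row 170. The wide slot sits at rows 214–259, and the thick plate is held square with its bottom edge at row 269.

```bash
python3 - <<'E'
from inhand import *
c=pickle.load(open("w7.pkl","rb")); x=inhand(c,18,42,318.8,269.0,355.9); print(x)
s=env.read_state(); X=rot(s["orientation"]).as_matrix()[:,0]
t=np.array([600.8,-292.1])-x[0]*X[:2]; print("TCP target",t,"shift",t-s["position"][:2],"TCP z seated",14+40+x[1])
E
```

```text
[ 4.19667578e-01 -1.32298012e+01  1.09472742e-03]
TCP target [ 601.21529969 -292.16039018] shift [ 0.39587972 -1.22726546] TCP z seated 40.77019884382623
```

Call:
servo_tool --steps '[{"tx":0.0005,"ty":-0.001,"tz":-0.03,"rx":0,"ry":0,"rz":0},{"tx":0.0005,"ty":-0.001,"tz":-0.06,"rx":0,"ry":0,"rz":0},{"tx":0.0005,"ty":-0.001,"tz":-0.08,"rx":0,"ry":0,"rz":0},{"tx":0.0005,"ty":-0.001,"tz":-0.09,"rx":0,"ry":0,"rz":0},{"tx":0.0005,"ty":-0.001,"tz":-0.095,"rx":0,"ry":0,"rz":0},{"tx":0.0005,"ty":-0.001,"tz":-0.1,"rx":0,"ry":0,"rz":0},{"tx":0.0005,"ty":-0.001,"tz":-0.104,"rx":0,"ry":0,"rz":0},{"tx":0.0005,"ty":-0.001,"tz":-0.108,"rx":0,"ry":0,"rz":0},{"tx":0.0005,"ty":-0.001,"tz":-0.108,"rx":0,"ry":0,"rz":0},{"tx":0.0005,"ty":-0.001,"tz":-0.108,"rx":0,"ry":0,"rz":0}]'

```text
clock: 29.5
position: [601.5, -292.8, 53.7]
orientation: [0.0, 0.071, 0.997, 0.0]
wrist_force: [-0.0, 0.5, -3.4]
gripper_width: 41.9
finger_force: 30.0
```

Call:
servo_tool --steps '[{"tx":0,"ty":0,"tz":-0.002,"rx":0,"ry":0,"rz":0},{"tx":0,"ty":0,"tz":-0.004,"rx":0,"ry":0,"rz":0},{"tx":0,"ty":0,"tz":-0.006,"rx":0,"ry":0,"rz":0},{"tx":0,"ty":0,"tz":-0.008,"rx":0,"ry":0,"rz":0},{"tx":0,"ty":0,"tz":-0.0095,"rx":0,"ry":0,"rz":0},{"tx":0,"ty":0,"tz":-0.011,"rx":0,"ry":0,"rz":0},{"tx":0,"ty":0,"tz":-0.012,"rx":0,"ry":0,"rz":0},{"tx":0,"ty":0,"tz":-0.013,"rx":0,"ry":0,"rz":0},{"tx":0,"ty":0,"tz":-0.013,"rx":0,"ry":0,"rz":0},{"tx":0,"ty":0,"tz":-0.013,"rx":0,"ry":0,"rz":0}]'

```text
clock: 30.75
position: [601.5, -292.8, 41.3]
orientation: [0.0, 0.071, 0.997, -0.0]
wrist_force: [-2.4, 1.5, 3.9]
gripper_width: 41.8
finger_force: 30.0
```

Call:
servo_tool --fingers 0.056 --steps '[{"tx":0,"ty":0,"tz":0,"rx":0,"ry":0,"rz":0},{"tx":0,"ty":0,"tz":0,"rx":0,"ry":0,"rz":0},{"tx":0,"ty":0,"tz":0,"rx":0,"ry":0,"rz":0},{"tx":0,"ty":0,"tz":0,"rx":0,"ry":0,"rz":0},{"tx":0,"ty":0,"tz":0,"rx":0,"ry":0,"rz":0},{"tx":0,"ty":0,"tz":0.01,"rx":0,"ry":0,"rz":0},{"tx":0,"ty":0,"tz":0.03,"rx":0,"ry":0,"rz":0},{"tx":0,"ty":0,"tz":0.06,"rx":0,"ry":0,"rz":0},{"tx":0,"ty":0,"tz":0.1,"rx":0,"ry":0,"rz":0},{"tx":0,"ty":0,"tz":0.14,"rx":0,"ry":0,"rz":0}]'

```text
clock: 32.0
position: [601.6, -292.9, 183.8]
orientation: [0.001, 0.071, 0.997, -0.0]
wrist_force: [1.0, -0.6, 0.3]
gripper_width: 55.7
finger_force: 0.0
```

```bash
python3 - <<'E'
from h import *
s=env.read_state(); print(s["position"],s["wrist_force"],s["gripper_width"])
w=cam("wrist"); a=cam("side"); b=cam("scene")
im=np.vstack([np.hstack([crop(a,290,310,160,400,300),crop(b,200,160,120,400,300)]),np.hstack([crop(w,160,100,320,400,300),crop(b,340,210,160,400,300)])])
cv2.imwrite("pics/end.png",im)
E
```

```text
[ 601.61080766 -292.93332577  183.80347992] [ 1.00390524 -0.59227801  0.29094859] 55.742089267431346
```

View pics/end.png

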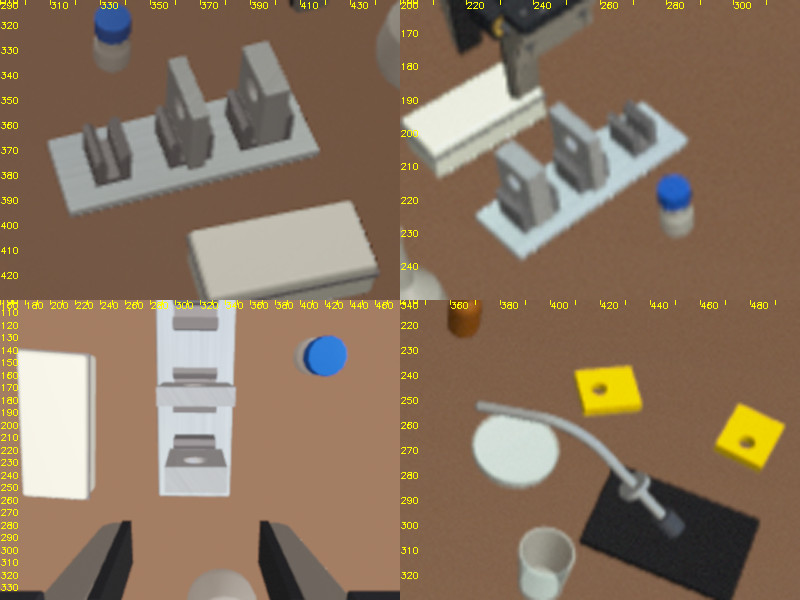

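Both plates stand upright in their slots with the holes up, and the bare rod and the bystanders are unmoved. In the side view the thin plate is at (365,355) and the thick plate at (395,345). Handing in.

```bash
python3 -c "
from bench import env; print(env.sign_off())"
```

```text
the job is handed in; nothing more can be done
None
```

I took both plates off the rod without jamming, the thin one first, seated the thin plate in the middle slot and the thick plate in the wide one, each hole up and let go, and handed the job in at about 32 s.

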